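Counterweight a tabletop camera boom for checkout

ROBOT

A 7-joint arm with a two-finger parallel gripper is mounted at the origin on the work surface. World frame = base frame: x ahead of the robot, y to its left, z up, the work surface at z = 0. Lengths are in m, angles in rad, forces in N, time in s.
With the tool pointing down it reaches from about 0.375 to 0.925 m from the base axis. Payload 3.1 kg.
Tool frame: the origin (TCP) lies on the centre line of the jaws, within the pads' length; the fingertips stand 14 mm ahead of it and the grasp point (between the pads) lies 5 mm behind it (r.tcp_to_tips is the distance from the TCP to the fingertips, in m); z points along the fingers, y is the line along which they close (so a half turn about z gives the same grasp; the last joint's range is limited). The gripper opens to 85 mm and grips with 20 to 120 N. Pads are 22 mm wide; open, the fingers measure 114 mm over their backs; the gripper's body (76 mm by 85 mm) begins 54 mm behind the grasp point. The pads swing forward as they close: fully open they stand 13 mm farther back than shut.
Start: joints at [-0.098, 0.383, 0.044, 1.598, -0.018, 1.161, -0.05], TCP at [0.65, 0, 0.245] pointing down, gripper open.
Joint ranges: [-2.61, 2.61], [-0.41, 2.15], [-1.48, 1.57], [0, 2.5], [-1.57, 4.71], [0.05, 1.97], [-2.85, 2.85]. Speed limits (rad/s): [2.79, 2.79, 3.14, 3.14, 3.14, 3.14, 3.14].

INTERFACE

Orientations are given as a rotation vector (axis times angle).
In Python, from plant import r gives the robot as it stands.
- The arm moves only by the shell command python3 drive.py 'ROWS'. ROWS is a JSON object whose key "motion" holds a list of rows, 1 to 10 of them, each of 7 numbers: the opening from 0.0 (shut) to 1.0 (fully open), then dx, dy, dz in units of 20 mm, then a rotation vector rx, ry, rz in units of 0.05 rad; each row is the pose to reach, as a shift and turn from the pose commanded when the command began, along the tool's axes at that moment; what a row does not reach only later rows make up. A row lasts 1/8 s, in which the tool goes at most 0.0625 m and 0.188 rad, less where a joint would pass 70% of its speed; a pose out of reach is approached as far as the arm can. The fingers move at their own pace and stop on an object; the grip force is fixed at half the most. Time passes only in rows, so rows that do not move let the fingers close. It prints the time, the measured TCP pose, the force, the opening and the grip force at its end. Input that does not fit is refused with a message, and nothing moves.
- r.get_obs(): the state, without advancing time (a new reading comes with each control period).
- r.read_camera(name): name is "scene" or "side" or "wrist"; returns the picture (420x560x3 uint8, blue, green, red); there is no depth.
- r.camera_model(name): a dict with "intrinsics" (3x3 intrinsics, pixels), "eye" and "attitude" of the camera in the world. Camera axes: x right, y up, looking along -z (the intrinsics and any distortion apply to the point x, -y, -z); pixel columns grow to the right and rows downward; lengths in m; the calibration is good to about 2 mm. A picture is of the moment at which its call begins: read the wrist's pose just before it. camera_model takes no time and is no camera call; for the wrist camera it gives the pose at the moment of the call.
- r.sign_off(): hands the job in; it is judged then, once.
The state is a dict: "clock": time; "joints": joint angles; "dq": joint speeds; "joint_torque": joint torques, N m; "ee_pos": TCP position; "eef_rot": TCP orientation; "contact_force": force on the tool from outside, world axes, zero at the start; "torque": the same for the moment, N m; "width": opening from 0.0 (shut) to 1.0 (fully open); "grip_force": force on a finger pad.
Only numpy, scipy, OpenCV 4.12 (cv2) and the standard library are available. Lean on these libraries where they do the work, as an engineer would, in place of code of your own. Each camera call takes 0.05 s, during which the arm holds its last target. There are 200 camera calls.

TASK

Get the camera boom ready to hand over: first throw its brake lever over towards the camera until it clicks into the locked notch, then slide every counterweight plate that lies on the counter down the weight post, the largest at the bottom and each next smaller one on top, all fully home. Then set the safety cap on the post, turn it backwards (anticlockwise) until you feel it drop into the thread, and screw it down clockwise until it is seated. Leave the cassette rack, the box of shoe covers, the lens cap and the rewind knob where they are.

Things in the scene. Friction and masses are not known exactly. Their poses are not given: they have to be found in the camera images.
- boom: Fixed tabletop camera boom: aluminium beam 440 mm long, 30 mm square, level along this body's y axis, top 95 mm up, on a pedestal (base 120 mm across) and a parking rest. Origin: on the counter under the pivot; z up. Camera (50 x 118 mm, 192 mm high, lens to +x) at y = -222 mm, weight platter at y = +150 mm, brake lever on the -x side.
- platter (a point): Centre of the top face of the weight platter (steel disc 74 mm across, 103 mm above the counter), at the foot of the upright weight post, which is 36 mm in diameter and 56 mm tall.
- post_top (a point): Middle of the post's top end, 56 mm above the platter. The upper 18 mm carry a coarse right-hand thread with three starts, outer diameter 36 mm like the post. It ends in three level lands 52 mm above the platter, each with a 4 mm high stop tooth at its clockwise end, next to the gap where the next thread starts.
- brake (a joint): Brake lever angle, rad: 0 leans 0.5 rad towards the weight post, 0.5 upright, 1.12 end stop towards the camera; grows away from the post (turn about the boom's +x). Friction holds it (1 to 2 N at the knob). A sprung detent makes it stiff (up to about 4 N at the knob) from 0.8 to 0.92, then it snaps on into the locked notch at 1.04 to 1.12.
- brake_pivot (a point): Axis of the brake lever (the boom's x axis), in the lever's plane, 80 mm above the counter and 44 mm to the -x side of the boom's middle. The lever is a flat steel bar 13 mm wide.
- brake_knob (a point): Centre of the black ball knob (24 mm in diameter) at the end of the brake lever, 100 mm from its axis.
- cap: Safety cap of the weight post: round black ribbed knob 58 mm in diameter, 36 mm tall, 0.14 kg, standing mouth down on the counter. Origin: centre of its lower rim; z up. Blind bore 39 mm wide, 18 mm deep, with three small lugs 3 mm above the rim that reach in to 15 mm from the axis. Seated, its rim is 38 mm above the platter, clear of the plates.
- cap_top (a point): Centre of the cap's top, 36 mm above its rim. Set on the post the lugs rest on the lands (rim 49 mm above the platter) and the teeth bar turning clockwise. Turned anticlockwise (seen from above) by at most 95 degrees it meets a stop (do not force it); let go there it drops 6 mm (rim at 43) into the thread. Clockwise from there it sinks 21 mm a turn: seated after 80 to 110 degrees.
- plate_a: The largest and thickest of four sizes of steel counterweight plates: flat ring 70 mm in diameter, 14 mm thick, 41 mm hole. Origin: centre of its underside; z up. Lies flat on the counter. Two or three of the four sizes are there; None when absent.
- plate_a_top (a point): Centre of the top face of that plate, 14 mm above its underside.
- plate_b: The second largest of four sizes of steel counterweight plates: flat ring 65 mm in diameter, 12 mm thick, 41 mm hole. Origin: centre of its underside; z up. Lies flat on the counter. Two or three of the four sizes are there; None when absent.
- plate_b_top (a point): Centre of the top face of that plate, 12 mm above its underside.
- plate_c: The third largest of four sizes of steel counterweight plates: flat ring 60 mm in diameter, 10 mm thick, 41 mm hole. Origin: centre of its underside; z up. Lies flat on the counter. Two or three of the four sizes are there; None when absent.
- plate_c_top (a point): Centre of the top face of that plate, 10 mm above its underside.
- plate_d: The smallest and thinnest of four sizes of steel counterweight plates: flat ring 55 mm in diameter, 8 mm thick, 41 mm hole. Origin: centre of its underside; z up. Lies flat on the counter. Two or three of the four sizes are there; None when absent.
- plate_d_top (a point): Centre of the top face of that plate, 8 mm above its underside.
- cassette_rack: Wooden rack (70 x 176 x 54 mm, loose) with four upright film cassettes, 64 mm tall in all; origin under its centre. Bystander.
- shoe_box: Open clear acrylic box (100 x 130 x 55 mm, loose) of hot shoe covers; origin under its centre. Bystander.
- lens_cap: Matte grey lens cap, 77 mm in diameter, 10 mm thick, loose; origin under its centre. Bystander.
- rewind_knob: Small silver rewind crank knob, 26 mm in diameter, 22 mm tall, loose; origin under its centre. Bystander.

How it is judged:
By the outcome, as a careful person would: the job done as asked, in the order asked, and still so for the second after the job is handed in, with the robot touching nothing.
Of plate_a, plate_b, plate_c, plate_d only 2 to 3 are there at a start; the rules pass over those that are not, and their reading is None.
At some moment in a run one of plate_a, plate_b, plate_c, plate_d may be knocked a few centimetres aside while the robot is not near it.
It also fails if it takes over 208 s, if anything falls off the work surface, if the arm or the gripper's body presses on something with over 40 N, if the wrist force passes 120 N, or if a joint passes its speed limit or range.

## Working session

There is one attempt and no reset: what is moved stays moved. The work goes in short steps, Python scripts to look and compute and a shell command to move; the robot and the scene stay as the last step left them, time stands still between calls to the robot, and variables do not carry over. Pictures are saved under pics/ and viewed, at most 14 in all, crops included, and the job is handed in when it is done.

```bash
ls; mkdir -p pics
python3 - <<'E'
from plant import r
import cv2,numpy as np
np.set_printoptions(precision=4,suppress=True)
for n in ["scene","side"]:
    cv2.imwrite(f"pics/{n}0.png",r.read_camera(n))
    print(n,r.camera_model(n))
print(r.camera_model("wrist"))
print(r.get_obs())
E
```

```text
drive.py
pics
plant.py
scene {'intrinsics': array([[433.9332,   0.    , 277.6416],
       [  0.    , 433.9332, 209.6713],
       [  0.    ,   0.    ,   1.    ]]), 'eye': array([ 0.8837, -0.4939,  1.0754]), 'attitude': array([0.5134, 0.126 , 0.4646])}
side {'intrinsics': array([[486.4808,   0.    , 278.5223],
       [  0.    , 486.4808, 194.9466],
       [  0.    ,   0.    ,   1.    ]]), 'eye': array([-0.0266,  0.7654,  0.6925]), 'attitude': array([ 0.4739, -1.2721, -2.1651])}
{'intrinsics': array([[339.2458,   0.    , 283.3973],
       [  0.    , 339.2458, 206.4653],
       [  0.    ,   0.    ,   1.    ]]), 'eye': array([0.6491, 0.0676, 0.3732]), 'attitude': array([-0.2678,  0.003 ,  0.0014])}
{'clock': 0.1, 'joints': array([-0.0978,  0.3838,  0.0438,  1.5994, -0.0179,  1.1612, -0.0499]), 'dq': array([-0.0001, -0.0017,  0.0006, -0.0059,  0.0012,  0.0001, -0.0008]), 'joint_torque': array([  0.0028, -43.4732,   1.0293, -25.0458,   0.0108,   0.0055,
        -0.    ]), 'ee_pos': array([0.6492, 0.    , 0.244 ]), 'eef_rot': array([-2.2202, -2.2204,  0.0028]), 'contact_force': array([0.1095, 0.2557, 0.1791]), 'torque': array([-0.0068,  0.0244, -0.0025]), 'grip_force': 0.0, 'width': 1.0026316225635516}
```
View pics/scene0.png

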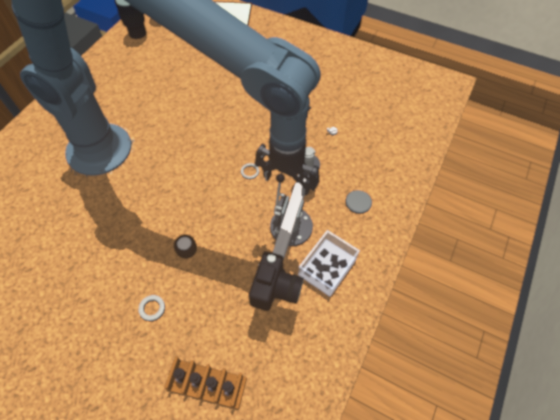

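View pics/side0.png

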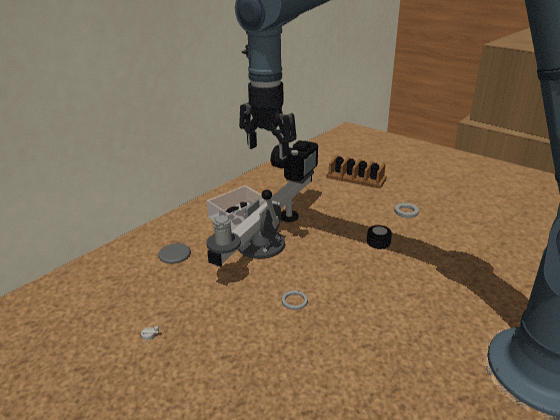

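The scene view shows two plates at (250,171) and (152,308), the cap at (186,246), the knob at (280,178), and the post hidden by the gripper. The side view shows the plates at (294,300) and (406,210), the cap at (379,237), the post at (223,232) and the knob at (266,195).

Create h.py:
```python
import numpy as np,cv2
from scipy.spatial.transform import Rotation as R
np.set_printoptions(precision=4,suppress=True)
def ray(m,p):
    K=m["intrinsics"]; d=np.linalg.solve(K,[p[0],p[1],1.0]); d=d*[1,-1,-1]
    return m["eye"],R.from_rotvec(m["attitude"]).apply(d/np.linalg.norm(d))
def plane(m,p,z):
    e,d=ray(m,p); return e+d*(z-e[2])/d[2]
def tri(m1,p1,m2,p2):
    e1,d1=ray(m1,p1); e2,d2=ray(m2,p2)
    s=np.linalg.lstsq(np.c_[d1,-d2],e2-e1,rcond=None)[0]
    a,b=e1+s[0]*d1,e2+s[1]*d2; return (a+b)/2,np.linalg.norm(a-b)
def proj(m,P):
    c=R.from_rotvec(m["attitude"]).inv().apply(np.asarray(P)-m["eye"])*[1,-1,-1]
    q=m["intrinsics"]@c; return q[:2]/q[2]
def tool(P,obs):  # world point -> shift in the tool's axes
    return R.from_rotvec(obs["eef_rot"]).inv().apply(np.asarray(P)-obs["ee_pos"])
```

Run:
```python
from h import *
from plant import r
s=r.camera_model("scene");d=r.camera_model("side")
for n,a,b,z in [("plate1",(250,171),(294,300),.01),("plate2",(152,308),(406,210),.01),("cap",(185,243),(379,230),.036),("knob",(280,178),(266,195),.15)]:
    print(n,*tri(s,a,d,b),plane(s,a,z),plane(d,b,z))
print("post top side",plane(d,(222,220),.159), "lens",plane(s,(359,201),.01),"rk",plane(s,(333,130),.02))
print("cam",plane(s,(270,258),.19),"sb",plane(s,(330,265),.03),"rack",plane(s,(205,385),.03))
print("base disc",plane(s,(291,228),.0),plane(d,(262,244),.0))
# plate blobs: gray (low saturation) bright
for n,m,pts in [("scene",s,[(250,171),(152,308)]),("side",d,[(294,300),(406,210)])]:
    im=cv2.imread(f"pics/{n}0.png");hsv=cv2.cvtColor(im,cv2.COLOR_BGR2HSV)
    mk=((hsv[...,1]<70)&(hsv[...,2]>90)).astype(np.uint8)
    for p in pts:
        w=np.zeros_like(mk);x,y=p;w[y-22:y+22,x-24:x+24]=1
        c,_=cv2.findContours(mk*w,cv2.RETR_EXTERNAL,cv2.CHAIN_APPROX_NONE)
        c=max(c,key=cv2.contourArea)
        P=np.array([plane(m,q[0],.006) for q in c])[:,:2].astype(np.float32)
        print(n,p,cv2.fitEllipse(P*1000))
```

```text
plate1 [0.4618 0.1386 0.0005] 0.0004964770472428717 [0.4657 0.1332 0.01  ] [0.4549 0.1471 0.01  ]
plate2 [ 0.4473 -0.3442  0.0028] 0.0009822236605677931 [ 0.4507 -0.345   0.01  ] [ 0.442  -0.3331  0.01  ]
cap [ 0.4338 -0.164   0.0341] 0.002515767027227998 [ 0.4358 -0.164   0.036 ] [ 0.4316 -0.1623  0.036 ]
knob [0.6059 0.0556 0.169 ] 0.0005513439165251028 [0.5999 0.0669 0.15  ] [0.6291 0.03   0.15  ]
post top side [0.6195 0.1807 0.159 ] lens [0.7947 0.1846 0.01  ] rk [0.6252 0.3836 0.02  ]
cam [ 0.6898 -0.1575  0.19  ] sb [ 0.8022 -0.043   0.03  ] rack [ 0.6693 -0.439   0.03  ]
base disc [0.658  0.0219 0.    ] [0.6523 0.0243 0.    ]
scene (250, 171) ((462.450927734375, 135.93209838867188), (51.88888168334961, 52.88059616088867), 24.0932559967041)
scene (152, 308) ((446.6961975097656, -344.0147705078125), (62.67750930786133, 64.74552154541016), 62.530555725097656)
side (294, 300) ((458.9048156738281, 141.54432678222656), (51.85588836669922, 58.981170654296875), 37.37822723388672)
side (406, 210) ((445.4076232910156, -343.4521789550781), (60.60231018066406, 76.15752410888672), 30.546649932861328)
```

Run:
```python
from h import *
from plant import r
m=r.camera_model("wrist"); cv2.imwrite("pics/w0.png",r.read_camera("wrist"))
np.save("w0.npy",m,allow_pickle=True)
print(r.tcp_to_tips)
for P in [(.6195,.1807,.159),(.606,.0556,.169),(.655,.022,.095)]: print(proj(m,P))
```

```text
0.014
[ 228.0534 -111.8094]
[211.4007 134.4082]
[291.5175 170.6282]
```

View pics/w0.png

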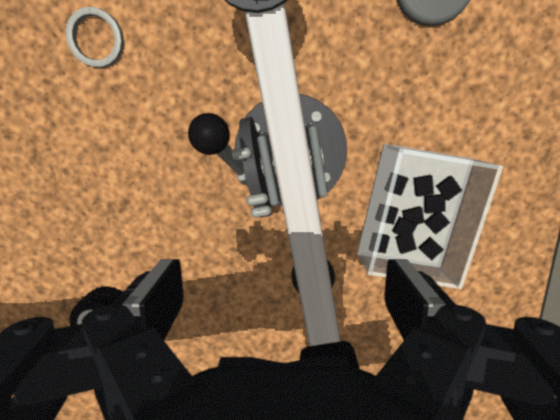

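The wrist view shows the knob at (209,134), just as predicted, with the beam's midline running from (267,12) to (306,232). The small plate is at (95,38), the shoe box is to the right, and the post is out of view at the top.

```bash
cat >> h.py <<'E'
def boom(piv,yaw,p): return np.array([*(np.array(piv)+R.from_rotvec([0,0,yaw]).apply([p[0],p[1],0])[:2]),p[2]])
E
python3 - <<'E'
from h import *
from plant import r
m=np.load("w0.npy",allow_pickle=True).item()
im=cv2.imread("pics/w0.png");h=cv2.cvtColor(im,cv2.COLOR_BGR2HSV)
mk=((h[...,1]<60)&(h[...,2]>170)).astype(np.uint8); L=[];Rr=[]
for y in range(20,230,5):
    x=np.where(mk[y,240:330])[0]+240
    L.append((x.min(),y));Rr.append((x.max(),y))
mid=np.array([plane(m,((a[0]+b[0]+1)/2,a[1]),.095) for a,b in zip(L,Rr)])
w=np.array([np.linalg.norm(plane(m,a,.095)-plane(m,b,.095)) for a,b in zip(L,Rr)]);print("w",np.median(w))
vx,vy,x0,y0=cv2.fitLine(mid[:,:2].astype(np.float32),cv2.DIST_HUBER,0,.01,.01).ravel()
if vy<0: vx,vy=-vx,-vy
yaw=-np.arctan2(vx,vy);print("yaw",yaw,"line",x0,y0,"x at y=.022",x0+(.022-y0)*vx/vy)
# knob: black blob, at z .168
g=(h[...,2]<45).astype(np.uint8);n,l,st,c=cv2.connectedComponentsWithStats(g[100:170,170:250]);i=1+st[1:,4].argmax()
k=c[i]+[170,100];K=plane(m,k,.168);print("knob",k,st[i],K)
yh=np.array([-np.sin(yaw),np.cos(yaw)]);xh=np.array([yh[1],-yh[0]])
# pivot: on beam line, and knob is boom y +.0479
s=((K[:2]-[x0,y0])@yh)-.0479; piv=np.array([x0,y0])+s*yh
print("knob off",(K[:2]-[x0,y0])@xh,"piv",piv)
o=r.get_obs()
for p in [(-.044,.095,.244),(-.044,.095,.163),(-.044,-.035,.163)]:
    P=boom(piv,yaw,p);print(P,tool(P,o))
print("post",boom(piv,yaw,(0,.15,.159)))
E
```

```text
w 0.027998948383729075
yaw 0.18588372 line 0.64869875 0.06565827 x at y=.022 0.65690887
knob [208.7042 133.6843] [  19   14   40   40 1251] [0.6042 0.056  0.168 ]
knob off -0.04551217600649504 piv [0.6578 0.0173]
[0.597  0.1025 0.244 ] [ 0.1026 -0.0523  0.0003]
[0.597  0.1025 0.163 ] [ 0.1026 -0.0521  0.0813]
[ 0.621  -0.0252  0.163 ] [-0.0252 -0.0281  0.0812]
post [0.6301 0.1647 0.159 ]
```

Units first: shifts go in units of 20 mm and turns go in units of 0.05 rad. So -0.052 m is -2.6, 0.103 m is 5.15, -0.186 rad is -3.72.

```bash
python3 drive.py '{"motion":[[0, 2.5, -1.3, 0, 0, 0, -1.8], [0, 5.15, -2.6, 0, 0, 0, -3.72], [0, 5.15, -2.6, 2, 0, 0, -3.72], [0, 5.15, -2.6, 4.05, 0, 0, -3.72], [0, 5.15, -2.6, 4.05, 0, 0, -3.72]]}'; python3 -c "
from plant import r
from h import *
o=r.get_obs();print(o['ee_pos'],o['width'],o['contact_force'],tool(boom((.6578,.0173),.186,(-.044,-.037,.163)),o))"
```

```text
clock: 0.78
ee_pos: [0.5942, 0.1023, 0.16]
eef_rot: [-2.001, -2.414, 0.012]
contact_force: [0.7, -0.3, 0.3]
width: 0.0
grip_force: 0.0
[0.5942 0.1023 0.16  ] 0.00032123253839466817 [ 0.7284 -0.2833  0.3252] [-0.1323  0.0027 -0.0029]
```

In the tool's units: -0.132 m is -6.6, -0.128 m is -6.4.

```bash
python3 drive.py '{"motion":[[0, -0.75, 0.15, -0.15, 0, 0, 0], [0, -1.5, 0.15, -0.15, 0, 0, 0], [0, -2.25, 0.15, -0.15, 0, 0, 0], [0, -3, 0.15, -0.15, 0, 0, 0], [0, -3.75, 0.15, -0.15, 0, 0, 0], [0, -4.5, 0.15, -0.15, 0, 0, 0], [0, -5.25, 0.15, -0.15, 0, 0, 0], [0, -5.9, 0.15, -0.15, 0, 0, 0], [0, -6.4, 0.15, 0, 0, 0, 0], [0, -6.6, 0.15, 0, 0, 0, 0]]}'
```

```text
clock: 2.02
ee_pos: [0.6229, -0.0153, 0.1657]
eef_rot: [-1.99, -2.411, -0.011]
contact_force: [-9.3, 19.0, 11.7]
width: 0.001
grip_force: 11.7
```

Run:
```python
from h import *
from plant import r
o=r.get_obs();print(o["ee_pos"],o["contact_force"])
ms={}
for n in ["scene","side"]:
    cv2.imwrite(f"pics/{n}1.png",r.read_camera(n))
a=cv2.imread("pics/scene1.png")[90:330,180:400];b=cv2.imread("pics/side1.png")[90:330,160:380]
cv2.imwrite("pics/both1.png",cv2.resize(np.hstack([a,b]),(800,436)))
```

```text
[ 0.6229 -0.0153  0.1657] [-9.3399 19.0293 11.7106]
```

View pics/both1.png

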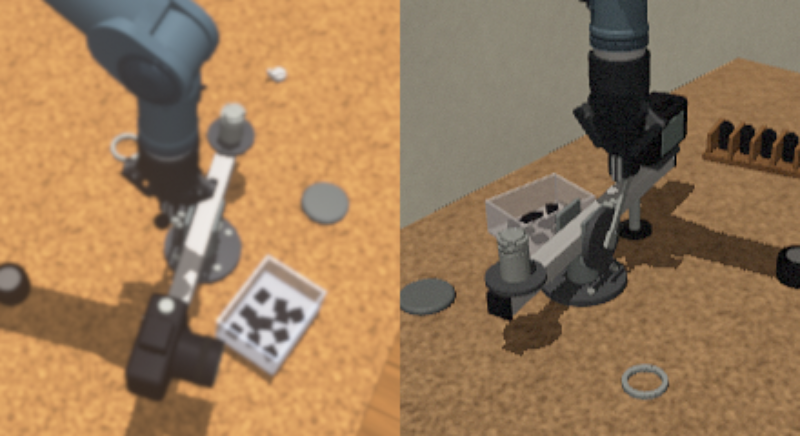

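The fingers are pressing the knob at (160,218) on the left with 19 N, so the lever seems to be at its end stop. The post is visible in both views. I'll retreat and verify the angle.

```bash
python3 drive.py '{"motion":[[0, 1, 0, 0, 0, 0, 0], [0, 2, 0, -2, 0, 0, 0], [0.3, 4, 0.5, -5, 0, 0, 0], [0.8, 6.5, 1, -6.5, 0, 0, 0], [1, 8, 1.5, -7, 0, 0, 0], [1, 8, 1.5, -7, 0, 0, 0]]}'
python3 - <<'E'
from h import *
from plant import r
o=r.get_obs();m=r.camera_model("wrist");I={n:r.read_camera(n) for n in["wrist","scene","side"]}
for n in I: cv2.imwrite(f"pics/{n}2.png",I[n])
np.save("w2.npy",m,allow_pickle=True)
cv2.imwrite("pics/both2.png",np.hstack([cv2.resize(I["wrist"],(400,300)),cv2.resize(I["scene"][130:310,180:420],(400,300))]))
print(o["ee_pos"],o["contact_force"])
E
```

```text
clock: 2.88
ee_pos: [0.626, 0.1403, 0.3058]
eef_rot: [1.997, 2.423, 0.005]
contact_force: [-0.0, -0.5, -0.4]
width: 0.847
grip_force: 0.0
[0.626  0.1403 0.3058] [-0.0033 -0.4916 -0.4407]
```

View pics/both2.png

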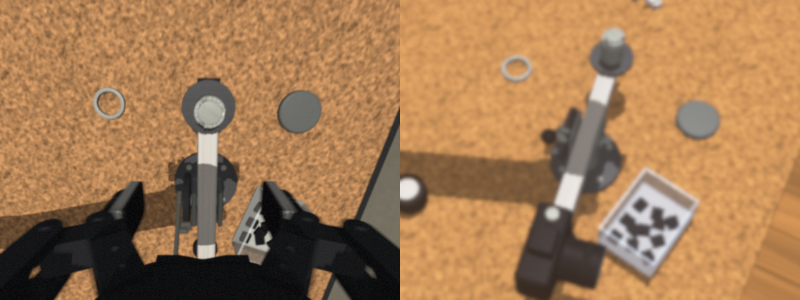

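In the left view (wrist) the post top is at (208,110) and the small plate at (108,103). In the right view (scene) the knob is at (548,137), on the camera side.

Run:
```python
from h import *
from plant import r
m=np.load("w2.npy",allow_pickle=True).item();s=r.camera_model("scene")
im=cv2.imread("pics/wrist2.png");h=cv2.cvtColor(im,cv2.COLOR_BGR2HSV)
piv,yaw=(.6578,.0173),.186
# knob in scene
g=cv2.imread("pics/scene2.png");v=g.max(2)[200:225,258:282];n,l,st,c=cv2.connectedComponentsWithStats((v<50).astype(np.uint8));print(st[1:],c[1:]+[258,200])
for z in(.158,.165):
    K=plane(s,c[1+st[1:,4].argmax()]+[258,200],z);q=R.from_rotvec([0,0,-yaw]).apply(K-[*piv,0]);print("knob",K,"boom",q,"ang",.5-np.arctan2(q[1],q[2]-.08))
# expected knob wrist
for a in(1.04,1.08,1.12): print(a,"exp scene px",proj(s,boom(piv,yaw,(-.044,-.1*np.sin(a-.5),.08+.1*np.cos(a-.5)))))
def fit(mk,box,z,name):
    x0,y0,x1,y1=box;w=np.zeros_like(mk);w[y0:y1,x0:x1]=mk[y0:y1,x0:x1]
    c,_=cv2.findContours(w,cv2.RETR_EXTERNAL,cv2.CHAIN_APPROX_NONE);c=max(c,key=cv2.contourArea)
    P=np.array([plane(m,q[0]+.0,z) for q in c])[:,:2];e=cv2.fitEllipse((P*1000).astype(np.float32));print(name,e);return w
gray=(h[...,1]<60)&(h[...,2]>115)
cv2.imwrite("pics/mask2.png",np.hstack([im[80:210,110:380],cv2.merge([gray.astype(np.uint8)*255]*3)[80:210,110:380]]))
fit(gray.astype(np.uint8),(265,125,320,176),.159,"post")
for z in(.008,):fit(gray.astype(np.uint8),(120,110,185,180),z,"plate1")
# platter: dark disc
dk=((h[...,1]<70)).astype(np.uint8); fit(dk,(245,114,335,186),.103,"platter")
```

```text
[] []Traceback (most recent call last):
  File "<stdin>", line 9, in <module>
ValueError: attempt to get argmax of an empty sequence
```

Run:
```python
from h import *
from plant import r
m=np.load("w2.npy",allow_pickle=True).item();s=r.camera_model("scene")
im=cv2.imread("pics/wrist2.png");h=cv2.cvtColor(im,cv2.COLOR_BGR2HSV)
piv,yaw=(.6578,.0173),.186
g=cv2.imread("pics/scene2.png");v=g.max(2)[204:220,260:276];print(v[::2,::2])
n,l,st,c=cv2.connectedComponentsWithStats((v<80).astype(np.uint8));print(st[1:],c[1:]+[260,204])
for z in(.158,.165):
    if n<2: break
    K=plane(s,c[1+st[1:,4].argmax()]+[260,204],z);q=R.from_rotvec([0,0,-yaw]).apply(K-[*piv,0]);print("knob",K,"boom",q,"ang",.5-np.arctan2(q[1],q[2]-.08))
for a in(.9,1.04,1.08,1.12): print(a,"exp scene px",proj(s,boom(piv,yaw,(-.044,-.1*np.sin(a-.5),.08+.1*np.cos(a-.5)))))
def fit(mk,box,z,name):
    x0,y0,x1,y1=box;w=np.zeros_like(mk);w[y0:y1,x0:x1]=mk[y0:y1,x0:x1]
    c,_=cv2.findContours(w,cv2.RETR_EXTERNAL,cv2.CHAIN_APPROX_NONE);c=max(c,key=cv2.contourArea)
    P=np.array([plane(m,q[0]+.0,z) for q in c])[:,:2];e=cv2.fitEllipse((P*1000).astype(np.float32));print(name,e)
gray=((h[...,1]<60)&(h[...,2]>115)).astype(np.uint8)
dk=((h[...,1]<70)).astype(np.uint8)
cv2.imwrite("pics/mask2.png",cv2.resize(np.hstack([im[90:210,120:380],cv2.merge([gray*255]*2+[dk*255])[90:210,120:380]]),(800,185)))
fit(gray,(265,125,320,176),.159,"post")
fit(gray,(120,110,185,180),.008,"plate1")
fit(dk,(245,114,335,186),.103,"platter")
```

```text
[[220 217 211 216 207 215 222 213]
 [219 220 213 206 193 197 211 168]
 [208 209 194 130  92  97 117 106]
 [210 194 144  74  67  65  66 100]
 [210 192 136  68  64  63  64  97]
 [189 183 172  96  63  61  72  92]
 [181 191 204 166  97  93  92  77]
 [196 205 213 183 126 118  98  82]]
[[ 6  5  8  7 46]
 [14 12  2  4  6]] [[269.3478 211.8043]
 [274.6667 217.1667]]
knob [ 0.6245 -0.0381  0.158 ] boom [-0.0429 -0.0483  0.158 ] ang 1.054803435365999
knob [ 0.6265 -0.0416  0.165 ] boom [-0.0416 -0.0521  0.165 ] ang 1.050075584639805
0.9 exp scene px [269.9728 205.5661]
1.04 exp scene px [268.4968 211.1603]
1.08 exp scene px [268.0989 212.7636]
1.12 exp scene px [267.7132 214.3632]
post ((627.3834228515625, 175.95973205566406), (34.16642761230469, 36.168792724609375), 96.42927551269531)
plate1 ((460.927490234375, 139.23681640625), (52.4480094909668, 53.17912292480469), 148.51602172851562)
platter ((627.6198120117188, 174.3635711669922), (70.75843048095703, 71.38423919677734), 101.75537109375)
```

View pics/mask2.png

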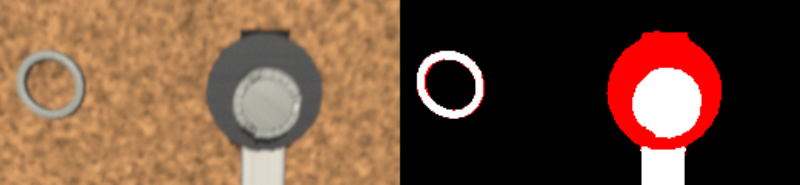

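The post mask is clean: its top is at (.627,.175) and it measures 34–36 mm. The lever computes to at or past 1.05, so it is locked. The pivot from the post is about (.655,.028), which puts the knob near 1.12. Next I'll fetch the far, larger plate.

Run:
```python
from h import *
from plant import r
o=r.get_obs();print(o["joints"],tool((.446,-.344,.13),o), tool((.446,-.344,.25),o))
```

```text
[-0.2394  0.3244 -0.0458  1.5543  0.0183  1.2656 -0.1057] [-0.4361 -0.2626  0.1749] [-0.4365 -0.2629  0.0549]
```

```bash
python3 drive.py '{"motion":[[1, -2.5, -1.5, 0, 0, 0, 0], [1, -5, -3, 0, 0, 0, 0.4], [1, -7.5, -4.5, 0, 0, 0, 1], [1, -10, -6, 0, 0, 0, 1.6], [1, -12.5, -7.5, 1, 0, 0, 2.2], [1, -15, -9, 2.5, 0, 0, 2.8], [1, -17.5, -10.5, 4, 0, 0, 3.72], [1, -19.75, -12, 5.5, 0, 0, 3.72], [1, -21.8, -13.15, 7, 0, 0, 3.72], [1, -21.8, -13.15, 8.75, 0, 0, 3.72]]}'
cat >> h.py <<'E'
def ring(im,m,p,z,rad=.04,sat=70,val=110):  # gray ring near world point p: outer outline and hole ellipses on plane z
    h=cv2.cvtColor(im,cv2.COLOR_BGR2HSV);mk=((h[...,1]<sat)&(h[...,2]>val)).astype(np.uint8)
    c,_=cv2.findContours(mk,cv2.RETR_CCOMP,cv2.CHAIN_APPROX_NONE);out=[]
    for k in c:
        if len(k)<40: continue
        P=np.array([plane(m,q,z) for q in k[:,0].astype(float)])[:,:2]
        (cx,cy),ax,_=cv2.fitEllipse((P*1000).astype(np.float32))
        if np.hypot(cx/1000-p[0],cy/1000-p[1])<rad and 25<max(ax)<90: out.append((round(cx,1),round(cy,1),np.round(ax,1)))
    return out
E
cat > look.py <<'E'
import sys
from h import *
from plant import r
x,y,z,name=float(sys.argv[1]),float(sys.argv[2]),float(sys.argv[3]),sys.argv[4]
o=r.get_obs();m=r.camera_model("wrist");im=r.read_camera("wrist");cv2.imwrite(f"pics/{name}.png",im);np.save(name+".npy",m,allow_pickle=True)
print(o["clock"],o["ee_pos"],o["joints"],"px",proj(m,(x,y,z)));print(ring(im,m,(x,y),z))
E
python3 look.py .446 -.344 .011 p2
```

```text
clock: 4.28
ee_pos: [0.441, -0.3493, 0.1282]
eef_rot: [2.236, 2.204, -0.009]
contact_force: [0.9, 0.4, 0.0]
width: 1.001
grip_force: 0.0
4.275 [ 0.441  -0.3493  0.1282] [ 0.3665  0.3614  0.2673  1.9193 -0.1144  0.8754  0.6761] px [291.0338 198.8051]
[(446.3, -340.2, array([62.3, 63.7])), (446.4, -339.5, array([39.5, 40.7]))]
```

Plate 2 measures about 65 mm outside with a 41 mm hole, so it is plate_b, centred at (.446,-.340).

```bash
python3 -c "
from plant import r
from h import *
o=r.get_obs();print(o['ee_pos'],tool((.4464,-.340,.016),o))"
```

```text
[ 0.4394 -0.3437  0.1229] [0.0035 0.0081 0.1068]
```

In the tool's units: 0.08 m is 4, 0.05 m is 2.5.

```bash
python3 drive.py '{"motion":[[1, 0.15, 0.4, 2.5, 0, 0, 0], [1, 0.15, 0.4, 4, 0, 0, 0], [1, 0.15, 0.4, 4, 0, 0, 0]]}'; python3 look.py .4464 -.340 .012 p2b;python3 -c "
from plant import r
from h import *
o=r.get_obs();print(o['ee_pos'],r.tcp_to_tips,tool((.4464,-.340,.014),o))"
```

```text
clock: 4.7
ee_pos: [0.4518, -0.3367, 0.0467]
eef_rot: [-2.218, -2.215, 0.004]
contact_force: [0.3, 0.1, 0.8]
width: 1.0
grip_force: 0.0
4.7 [ 0.4518 -0.3367  0.0467] [ 0.3749  0.492   0.2292  1.943  -0.1596  0.7317  0.6964] px [274.2974 254.6807]
[(446.0, -334.9, array([45.8, 58. ]))]
[ 0.4535 -0.3378  0.0486] 0.014 [-0.0023 -0.007   0.0347]
```

In the tool's units: 0.034 m is 1.7, -0.007 m is -0.35.

```bash
python3 drive.py '{"motion":[[1, -0.1, -0.35, 1, 0, 0, 0], [1, -0.1, -0.35, 1.5, 0, 0, 0], [1, -0.1, -0.35, 1.7, 0, 0, 0], [1, -0.1, -0.35, 1.7, 0, 0, 0]]}'; python3 look.py .4464 -.340 .012 p2c
```

```text
clock: 5.25
ee_pos: [0.4491, -0.3397, 0.0159]
eef_rot: [2.22, 2.221, 0.001]
contact_force: [0.6, -0.1, 0.9]
width: 0.997
grip_force: 0.0
5.25 [ 0.4491 -0.3397  0.0159] [ 0.3949  0.5397  0.2145  1.955  -0.1787  0.6638  0.7212] px [278.1536 276.7604]
[(446.0, -331.7, array([40.2, 56.5]))]
```

View pics/p2c.png

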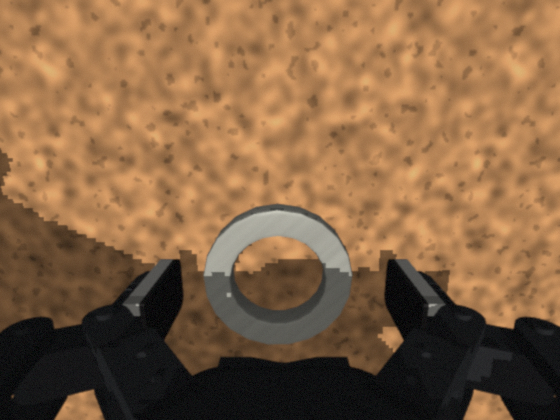

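The plate is centred between the open pads at (278,275). I'll feel downward for the counter.

```bash
python3 drive.py '{"motion":[[1, 0, -0.15, 0.2, 0, 0, 0], [1, 0, -0.15, 0.2, 0, 0, 0]]}'|egrep 'ee_pos|force'; python3 drive.py '{"motion":[[1, 0, 0, 0.2, 0, 0, 0], [1, 0, 0, 0.2, 0, 0, 0]]}'|egrep 'ee_pos|force'
```

```text
ee_pos: [0.4449, -0.3394, 0.0111]
contact_force: [-1.0, 0.0, 0.4]
grip_force: 0.0
ee_pos: [0.4452, -0.3392, 0.0069]
contact_force: [0.2, 0.4, -0.2]
grip_force: 0.0
```

In the tool's units: -0.003 m is -0.15.

```bash
python3 drive.py '{"motion":[[0.85, 0, 0, -0.15, 0, 0, 0], [0, 0, 0, -0.15, 0, 0, 0], [0, 0, 0, -0.15, 0, 0, 0], [0, 0, 0, -0.15, 0, 0, 0], [0, 0, 0, -0.15, 0, 0, 0]]}'; python3 drive.py '{"motion":[[0, 0, 0, -2.5, 0, 0, 0], [0, 0, 0, -5, 0, 0, 0], [0, 0, 0, -5, 0, 0, 0], [0, 0, 0, -5, 0, 0, 0]]}'; python3 look.py .446 -.340 .11 p2d
```

```text
clock: 6.42
ee_pos: [0.4461, -0.3398, 0.0118]
eef_rot: [2.222, 2.22, 0.001]
contact_force: [-2.0, 1.9, 7.2]
width: 0.732
grip_force: 63.3
clock: 6.92
ee_pos: [0.4447, -0.3388, 0.1096]
eef_rot: [-2.22, -2.22, 0.0]
contact_force: [-0.1, 0.5, -2.8]
width: 0.729
grip_force: 66.8
6.925 [ 0.4447 -0.3388  0.1096] [ 0.3601  0.3834  0.2563  1.9356 -0.128   0.8397  0.6845] px [287.4264 283.4513]
[(444.4, -328.0, array([35.6, 54.9]))]
```

View pics/p2d.png

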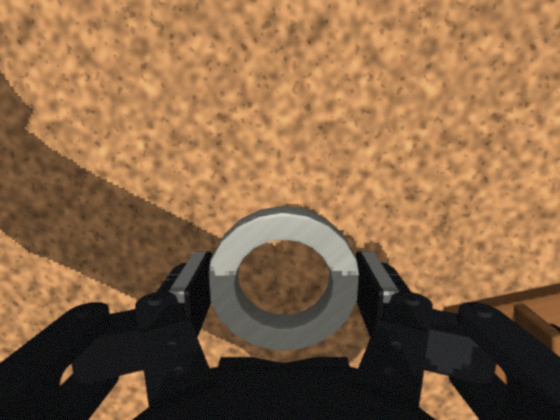

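The plate is held level, with its hole centre near (284.5,281). Now I'll work out its offset from the TCP and the carry to the post.

Run:
```python
from h import *
from plant import r
m=np.load("p2d.npy",allow_pickle=True).item();o=r.get_obs()
c=plane(m,(284.5,281),.110);print(c,tool(c,o), [np.linalg.norm(plane(m,(238,279),.11)-plane(m,(331,279),.11)), np.linalg.norm(plane(m,(284,214),.11)-plane(m,(284,350),.11))])
print(tool((.6274,.175,.26),o),tool((.4447,-.3388,.26),o))
s=r.camera_model("scene");d=r.camera_model("side")
# post top by two views
for n,mm,b in[("scene",s,(290,130,330,172)),("side",d,(205,205,240,226))]:
    im=cv2.imread(f"pics/{n}2.png");print(proj(mm,(.6274,.175,.159)))
g=cv2.imread("pics/scene2.png")[125:175,285:335];q=cv2.imread("pics/side2.png")[195:265,190:260]
cv2.imwrite("pics/post2.png",np.hstack([cv2.resize(g,(400,400),interpolation=2),cv2.resize(q,(400,400),interpolation=2)]))
```

```text
[ 0.4448 -0.3389  0.11  ] [-0.0005  0.0007 -0.0014] [np.float64(0.03888653792922412), np.float64(0.06313988290936032)]
[ 0.5136  0.183  -0.1508] [-0.0002  0.0002 -0.1514]
[307.8486 149.9157]
[221.2788 217.6489]
```

View pics/post2.png

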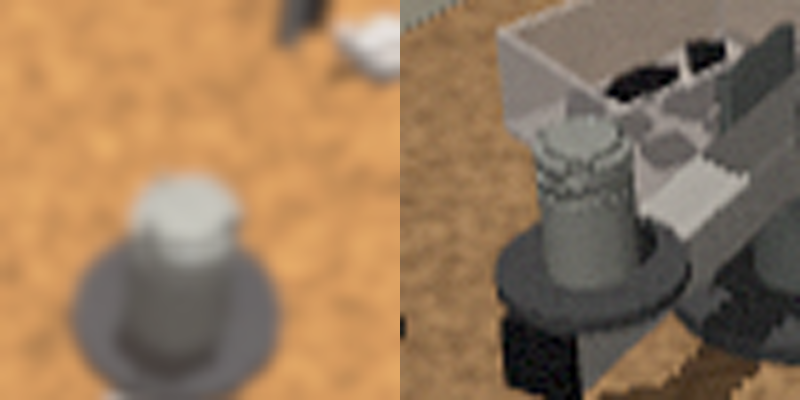

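The zoomed post centre is at (308.4,150.6) in scene and (222.9,219) in side, within about 1 px of my estimate. I'll carry the plate to just short of the post and re-measure from the wrist.

In the tool's units: 0.443 m is 22.15, 0.183 m is 9.15.

```bash
python3 drive.py '{"motion":[[0, 0, 0, -3, 0, 0, 0], [0, 2, 1, -5, 0, 0, 0], [0, 4.5, 2, -6.5, 0, 0, 0], [0, 7.25, 3, -7.5, 0, 0, 0], [0, 10, 4.25, -7.5, 0, 0, 0], [0, 12.75, 5.25, -7.5, 0, 0, 0], [0, 15.5, 6.5, -7.5, 0, 0, 0], [0, 18.25, 7.5, -7.5, 0, 0, 0], [0, 20.5, 8.5, -7.5, 0, 0, 0], [0, 22.15, 9.15, -7.5, 0, 0, 0]]}'; python3 drive.py '{"motion":[[0, 0, 0, 0, 0, 0, 0], [0, 0, 0, 0, 0, 0, 0], [0, 0, 0, 0, 0, 0, 0]]}' | tail -2
cat >> h.py <<'E'
def post(im,m,z=.159,p=(.627,.175),sat=60,val=115):
    return ring(im,m,p,z,.02,sat,val)
E
python3 look.py .6274 .175 .159 s1
python3 - <<'E'
from h import *
m=np.load("s1.npy",allow_pickle=True).item();im=cv2.imread("pics/s1.png");x,y=proj(m,(.6274,.175,.159)).astype(int)
cv2.imwrite("pics/s1c.png",cv2.resize(im[max(0,y-90):y+90,x-120:x+120],(800,600)));print(x,y)
E
```

```text
clock: 8.22
ee_pos: [0.6273, 0.1068, 0.2567]
eef_rot: [-2.215, -2.222, 0.006]
contact_force: [-1.0, 0.1, -1.8]
width: 0.724
grip_force: 67.3
width: 0.726
grip_force: 67.3
8.6 [0.6279 0.1009 0.2591] [-0.2338  0.3471  0.0112  1.6165 -0.0029  1.1804 -0.2253] px [283.4988 102.8065]
[(627.9, 175.6, array([35.7, 36.3]))]
283 102
```

View pics/s1c.png

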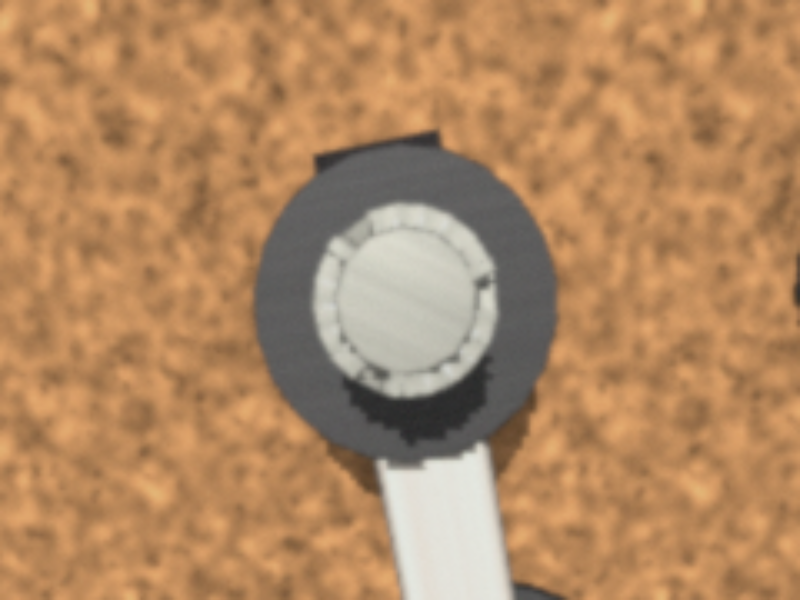

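The post is crisp in the crop, centred at (405,300). The fit gives (.6279,.1756) at 36 mm, which agrees with before. I'll move over it and settle.

In the tool's units: 0.08 m is 4, 0.075 m is 3.75.

```bash
python3 drive.py '{"motion":[[0, 2, 0, 1, 0, 0, 0], [0, 3.75, 0, 2.5, 0, 0, 0], [0, 3.75, 0, 3.75, 0, 0, 0], [0, 3.75, 0, 4, 0, 0, 0], [0, 3.75, 0, 4, 0, 0, 0], [0, 3.75, 0, 4, 0, 0, 0]]}'; python3 look.py .6279 .1756 .19 s2;  python3 -c "
from plant import r
from h import *
o=r.get_obs();print(o['ee_pos'],tool((.6279,.1756,.12),o))"
```

```text
clock: 9.4
ee_pos: [0.6299, 0.1774, 0.1821]
eef_rot: [2.223, 2.218, 0.004]
contact_force: [0.1, 0.8, -2.0]
width: 0.728
grip_force: 67.3
9.4 [0.6299 0.1774 0.1821] [-0.3223  0.4477 -0.0201  1.6429  0.0107  1.048  -0.3479] px [279.5005 293.7591]
[(629.3, 195.2, array([27.3, 56.2]))]
[0.6298 0.1778 0.1821] [-0.0022 -0.002   0.0621]
```

View pics/s2.png

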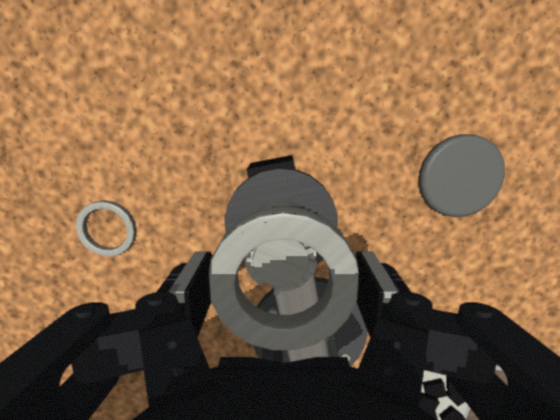

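The post top shows through the plate's hole at about (282,262), with the hole centre at (284.5,281). I'll check both against the geometry numerically.

Run:
```python
from h import *
from plant import r
m=np.load("s2.npy",allow_pickle=True).item();o=r.get_obs()
c=plane(m,(284.5,281),.182);print("plate",c,"post px exp",proj(m,(.6279,.1756,.159)),"post by eye",plane(m,(282,262),.159))
print("tool shift",tool([.6279,.1756,.182],o)-tool(c,o))
```

```text
plate [0.6299 0.177  0.182 ] post px exp [280.0555 261.1641] post by eye [0.6288 0.1752 0.159 ]
tool shift [-0.0014 -0.002  -0.    ]
```

```bash
python3 drive.py '{"motion":[[0, -0.075, -0.075, 0.25, 0, 0, 0], [0, -0.075, -0.075, 0.6, 0, 0, 0], [0, -0.075, -0.075, 1, 0, 0, 0], [0, -0.075, -0.075, 1.4, 0, 0, 0], [0, -0.075, -0.075, 1.4, 0, 0, 0]]}'
```

```text
clock: 10.07
ee_pos: [0.6264, 0.177, 0.151]
eef_rot: [-2.221, -2.221, 0.002]
contact_force: [0.9, 0.5, -1.4]
width: 0.734
grip_force: 67.3
```

```bash
python3 drive.py '{"motion":[[0, 0, -0.025, 0.5, 0, 0, 0], [0, 0, -0.025, 1, 0, 0, 0], [0, 0, -0.025, 1.5, 0, 0, 0], [0, 0, -0.025, 1.65, 0, 0, 0], [0, 0, -0.025, 1.65, 0, 0, 0]]}'
```

```text
clock: 10.7
ee_pos: [0.6262, 0.177, 0.1189]
eef_rot: [-2.221, -2.221, 0.001]
contact_force: [0.0, -0.3, -2.1]
width: 0.732
grip_force: 67.3
```

In the tool's units: -0.165 m is -8.25, -0.15 m is -7.5.

```bash
python3 drive.py '{"motion":[[1, 0, 0, 0, 0, 0, 0], [1, 0, 0, 0, 0, 0, 0], [1, 0, 0, 0, 0, 0, 0], [1, 0, 0, -3, 0, 0, 0], [1, 0, 0, -5.5, 0, 0, 0], [1, -0.5, -2.5, -6.5, 0, 0, 0], [1, -1, -5, -6, 0, 0, 0], [1, -1.5, -7.5, -4.5, 0, 0, 0], [1, -1.95, -8.25, -1.5, 0, 0, 0], [1, -1.95, -8.25, 0, 0, 0, 0]]}'; python3 drive.py '{"motion":[[1, 0, 0, 0, 0, 0, 0], [1, 0, 0, 0, 0, 0, 0]]}'|sed -n 2p;python3 look.py .461 .138 .008 d1
python3 - <<'E'
from h import *
from plant import r
s=r.camera_model("scene");im=r.read_camera("scene");cv2.imwrite("pics/scene3.png",im)
w=im[125:175,285:335];q=r.read_camera("side");cv2.imwrite("pics/side3.png",q)
o=r.get_obs();m=np.load("d1.npy",allow_pickle=True).item()
cv2.imwrite("pics/d1v.png",np.hstack([cv2.resize(cv2.imread("pics/d1.png"),(400,300)),cv2.resize(q[195:255,190:270],(400,300),interpolation=2)]))
E
```

```text
clock: 11.95
ee_pos: [0.4578, 0.1364, 0.117]
eef_rot: [-2.221, -2.22, 0.007]
contact_force: [0.7, 1.2, 0.8]
width: 1.003
grip_force: 0.0
ee_pos: [0.4631, 0.1386, 0.1208]
12.2 [0.4631 0.1386 0.1208] [-0.334   0.233  -0.0464  2.0953  0.0148  0.8105 -0.3894] px [280.8675 209.0759]
[(461.1, 140.5, array([53.3, 53.6])), (461.1, 140.2, array([41.2, 41.6]))]
```

View pics/d1v.png

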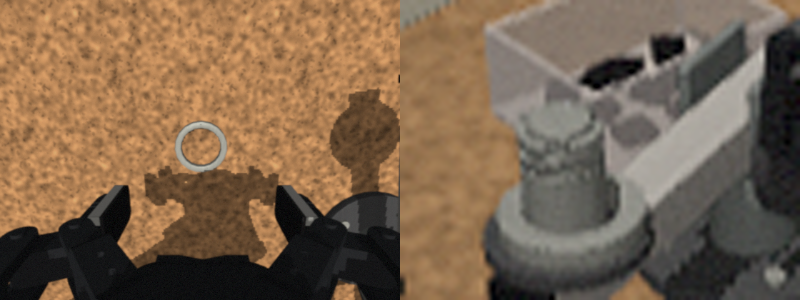

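Right (side view): plate_b lies flat on the platter around the post. Left (wrist view): the small ring is at (202,147), with its centre at (.4611,.1404) and 54/41 mm, so it is plate_d.

Units first: shifts go in units of 20 mm and turns go in units of 0.05 rad. So 0.107 m is 5.35, -0.002 m is -0.1.

```bash
python3 drive.py '{"motion":[[1, 0.1, -0.1, 2.5, 0, 0, 0], [1, 0.1, -0.1, 4, 0, 0, 0], [1, 0.1, -0.1, 5, 0, 0, 0], [1, 0.1, -0.1, 5.35, 0, 0, 0], [1, 0.1, -0.1, 5.35, 0, 0, 0], [1, 0.1, -0.1, 5.35, 0, 0, 0]]}';python3 look.py .461 .1404 .008 d2
```

```text
clock: 13.1
ee_pos: [0.4607, 0.1405, 0.0135]
eef_rot: [2.221, 2.221, 0.004]
contact_force: [0.5, -0.3, -1.0]
width: 1.001
grip_force: 0.0
13.1 [0.4607 0.1405 0.0135] [-0.3438  0.4269 -0.0425  2.1376  0.0324  0.5751 -0.4098] px [285.0702 274.5252]
[(461.3, 143.7, array([42.7, 48.8]))]
```

```bash
python3 drive.py '{"motion":[[0.75, 0, 0, 0, 0, 0, 0], [0.7, 0, 0, 0, 0, 0, 0], [0, 0, 0, 0, 0, 0, 0], [0, 0, 0, 0, 0, 0, 0], [0, 0, 0, 0, 0, 0, 0], [0, 0, 0, 0, 0, 0, 0]]}'; python3 drive.py '{"motion":[[0, 0, 0, -2.5, 0, 0, 0], [0, 0, 0, -5, 0, 0, 0], [0, 0, 0, -7, 0, 0, 0], [0, 0, 0, -7, 0, 0, 0], [0, 0, 0, -7, 0, 0, 0]]}'; python3 look.py .461 .1404 .14 d3
python3 - <<'E'
from h import *
from plant import r
im=cv2.imread("pics/d3.png");h=cv2.cvtColor(im,cv2.COLOR_BGR2HSV);mk=((h[...,1]<70)&(h[...,2]>90)).astype(np.uint8)
c,hh=cv2.findContours(mk[180:380,180:400],cv2.RETR_CCOMP,cv2.CHAIN_APPROX_NONE)
for k in c:
    if len(k)>60: x,y,w,t=cv2.boundingRect(k);print(x+180,y+180,w,t,[np.round(v,1) for v in cv2.fitEllipse(k)[:2]])
E
```

```text
clock: 13.9
ee_pos: [0.46, 0.1401, 0.0137]
eef_rot: [2.222, 2.221, 0.001]
contact_force: [-3.1, -2.0, 10.1]
width: 0.603
grip_force: 60.4
clock: 14.52
ee_pos: [0.4585, 0.1397, 0.1515]
eef_rot: [-2.221, -2.221, 0.002]
contact_force: [-1.1, -0.0, 0.1]
width: 0.598
grip_force: 62.4
14.525 [0.4585 0.1397 0.1515] [-0.3358  0.1811 -0.0498  2.0804  0.0116  0.8821 -0.3921] px [289.8739 266.7775]
[(458.4, 141.8, array([42.4, 49.1]))]
225 213 119 115 [array([103.3,  90.2]), array([114.8, 119.4])]
234 229 101 89 [array([103.4,  93.5]), array([87.6, 96.8])]
```

Run:
```python
from h import *
from plant import r
m=np.load("d3.npy",allow_pickle=True).item();o=r.get_obs()
z=o["ee_pos"][2]-.0137;a=plane(m,(284,229.5),z+.008);b=plane(m,(284,317),z);print(np.linalg.norm((a-b)[:2]),(a+b)/2)
l=plane(m,(234.5,268),z+.008);q=plane(m,(334.5,268),z+.008);print(np.linalg.norm(l-q),(l+q)/2)
c=np.array([(l+q)[0]/2,(a+b)[1]/2,o["ee_pos"][2]]);print("off tool",tool(c,o))
print("to stage",tool((.6279,.1756,.205),o)-tool(c,o))
```

```text
0.04738246603568573 [0.4584 0.1363 0.141 ]
0.043628681314627396 [0.4586 0.1422 0.145 ]
off tool [-0.0032  0.0006  0.    ]
to stage [ 0.0393  0.1692 -0.0549]
```

Run:
```python
from h import *
from plant import r
m=np.load("d3.npy",allow_pickle=True).item();o=r.get_obs();im=cv2.imread("pics/d3.png").max(2)
z=o["ee_pos"][2]-.0137
print(im[205:240,284]);print(im[300:336,284])
for u,v in[(229.5,317),(232,314),(213,328)]:
    a=plane(m,(284,u),z+.008);b=plane(m,(284,v),z+.008);print(u,v,np.linalg.norm(a-b),(a+b)[1]/2-o["ee_pos"][1])
```

```text
[195 195 177 128 100  95  87  85  93 106 145 196 206 203 193 190 188 182
 178 175 173 168 164 163 166 175 170 160 149 143 141 112  97  97  90]
[102 102  98  95  97  99  98  92  70  63  66  64  71  70  70  74  85  97
 100  95  95  96  96  96  94  94  93  94  96  97 102 111 118 120 122 124]
229.5 317 0.042103980774294066 -0.0005518449703230399
232 314 0.03943377470261198 -0.00033510771047923216
213 328 0.05513263223095219 0.00020079776604281507
```

In the tool's units: 0.0373 m is 1.865, 0.1687 m is 8.435.

```bash
python3 drive.py '{"motion":[[0, 0, 0, -2.7, 0, 0, 0], [0, 0.5, 3, -2.7, 0, 0, 0], [0, 1.25, 6, -2.7, 0, 0, 0], [0, 1.865, 8.435, -2.7, 0, 0, 0], [0, 1.865, 8.435, -2, 0, 0, 0], [0, 1.865, 8.435, -1.7, 0, 0, 0], [0, 1.865, 8.435, -1.7, 0, 0, 0], [0, 1.865, 8.435, -1.7, 0, 0, 0]]}';python3 look.py .6279 .1756 .159 d4;  python3 -c "
from plant import r
from h import *
o=r.get_obs();print(o['ee_pos'],tool((.627,.177,.132),o))"
```

```text
clock: 15.58
ee_pos: [0.6272, 0.1771, 0.1864]
eef_rot: [-2.221, -2.222, 0.001]
contact_force: [-0.6, 0.2, -0.3]
width: 0.601
grip_force: 63.0
15.575 [0.6272 0.1771 0.1864] [-0.324   0.4406 -0.0187  1.6436  0.0091  1.0579 -0.3452] px [285.5655 257.0012]
[(627.1, 181.1, array([32.4, 56.6])), (626.1, 192.2, array([42.4, 46.1]))]
[0.6277 0.1772 0.1869] [-0.0002 -0.0007  0.0549]
```

In the tool's units: 0.03 m is 1.5, 0.028 m is 1.4.

```bash
python3 drive.py '{"motion":[[0, 0, 0, 0.5, 0, 0, 0], [0, 0, 0, 1, 0, 0, 0], [0, 0, 0, 1.4, 0, 0, 0], [0, 0, 0, 1.5, 0, 0, 0]]}'; python3 drive.py '{"motion":[[0, 0, 0, 0.5, 0, 0, 0], [0, 0, 0, 1, 0, 0, 0], [0, 0, 0, 1.2, 0, 0, 0], [0, 0, 0, 1.2, 0, 0, 0]]}'
```

```text
clock: 16.12
ee_pos: [0.6273, 0.177, 0.1549]
eef_rot: [-2.221, -2.221, 0.003]
contact_force: [-0.2, -0.8, -1.2]
width: 0.601
grip_force: 63.0
clock: 16.62
ee_pos: [0.6277, 0.1772, 0.1316]
eef_rot: [-2.221, -2.221, 0.002]
contact_force: [0.0, -0.3, 0.0]
width: 0.601
grip_force: 63.0
```

```bash
python3 drive.py '{"motion":[[1, 0, 0, 0, 0, 0, 0], [1, 0, 0, 0, 0, 0, 0], [1, 0, 0, -0.5, 0, 0, 0], [1, 0, 0, -3.5, 0, 0, 0], [1, -1, -0.5, -5.5, 0, 0, 0], [1, -3.5, -2, -6, 0, 0, 0], [1, -6, -3.5, -6, 0, 0, 0], [1, -8.5, -5, -6, 0, 0, 0], [1, -11.25, -6.5, -6, 0, 0, 0], [1, -14, -8, -4.5, 0, 0, 0]]}'|sed -n 2p; python3 drive.py '{"motion":[[1, -2.75, -1.7, 2.5, 0, 0, 0], [1, -3.05, -1.7, 4, 0, 0, 0], [1, -3.05, -1.7, 4, 0, 0, 0], [1, -3.05, -1.7, 4, 0, 0, 0]]}'
python3 - <<'E'
from h import *
from plant import r
o=r.get_obs();m=r.camera_model("wrist");im=r.read_camera("wrist");q=r.read_camera("side");s=r.read_camera("scene");cv2.imwrite("pics/side4.png",q);cv2.imwrite("pics/c1.png",im);np.save("c1.npy",m,allow_pickle=True)
print(o["ee_pos"],o["joints"],proj(m,(.434,-.164,.036)))
cv2.imwrite("pics/c1v.png",np.hstack([cv2.resize(im,(400,300)),cv2.resize(q[195:255,190:270],(400,300),interpolation=2)]))
E
```

```text
ee_pos: [0.4727, -0.0995, 0.2287]
clock: 18.38
ee_pos: [0.4393, -0.1572, 0.1471]
eef_rot: [2.218, 2.222, 0.004]
contact_force: [0.3, -0.4, 0.5]
width: 1.002
grip_force: 0.0
[ 0.4393 -0.1572  0.1471] [ 0.0772  0.1575  0.1918  2.1251 -0.0406  0.8591  0.2946] [276.404 217.448]
```

View pics/c1v.png

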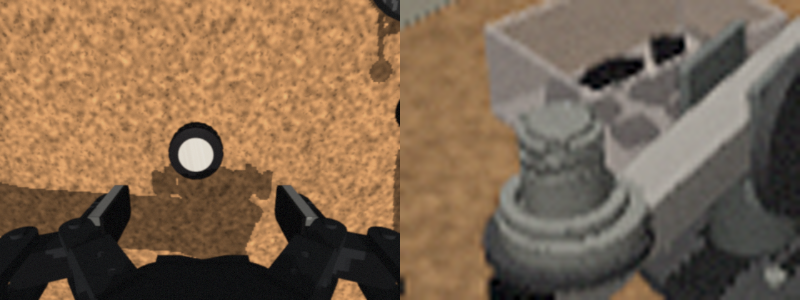

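Right: both plates are stacked flat, the larger below. Left: the cap's light top disc is at (196,154). Now I'll fit it, and scan the scene and side views for any third ring.

Run:
```python
from h import *
from plant import r
m=np.load("c1.npy",allow_pickle=True).item();im=cv2.imread("pics/c1.png");o=r.get_obs()
h=cv2.cvtColor(im,cv2.COLOR_BGR2HSV)
for mk in [((h[...,1]<60)&(h[...,2]>150)),(h[...,2]<60)]:
    w=np.zeros(mk.shape,np.uint8);w[165:255,225:325]=mk[165:255,225:325]
    c,_=cv2.findContours(w,cv2.RETR_EXTERNAL,cv2.CHAIN_APPROX_NONE);c=max(c,key=cv2.contourArea)
    for z in(.036,):print(cv2.fitEllipse(np.array([plane(m,q[0],z)[:2]*1000 for q in c.astype(float)],np.float32)))
print(o["ee_pos"])
for n in["scene","side"]:
    g=r.read_camera(n);mm=r.camera_model(n);H=cv2.cvtColor(g,cv2.COLOR_BGR2HSV);mk=((H[...,1]<70)&(H[...,2]>90)).astype(np.uint8)
    cs,_=cv2.findContours(mk,cv2.RETR_EXTERNAL,cv2.CHAIN_APPROX_NONE)
    for k in cs:
        if 60<cv2.contourArea(k)<3000 and len(k)>5:
            e=cv2.fitEllipse(k);print(n,np.round(e[0]),np.round(e[1]),plane(mm,e[0],.008)[:2])
```

```text
((432.0003967285156, -163.34033203125), (35.44426727294922, 35.58058166503906), 159.8756561279297)
((432.2073059082031, -160.30535888671875), (54.798500061035156, 60.70319366455078), 175.90562438964844)
[ 0.4398 -0.157   0.1475]
scene [184. 243.] [14. 17.] [ 0.4206 -0.1562]
scene [328. 263.] [48. 63.] [ 0.7929 -0.0305]
scene [358. 201.] [21. 25.] [0.7932 0.1836]
scene [114. 161.] [12. 28.] [ 0.0802 -0.0234]
scene [294. 208.] [ 36. 110.] [0.6381 0.0795]
scene [ 69. 153.] [ 8. 23.] [-0.0627 -0.0601]
scene [229.  19.] [37. 46.] [0.0521 0.7153]
scene [125.   2.] [ 5. 23.] [-0.365   0.6153]
side [524. 371.] [45. 92.] [0.0292 0.0386]
side [149. 332.] [11. 18.] [0.6179 0.3952]
side [173. 252.] [17. 29.] [0.7895 0.1918]
side [379. 230.] [ 8. 14.] [ 0.4499 -0.2017]
side [240. 213.] [50. 86.] [ 0.7889 -0.0401]
side [292. 190.] [ 9. 19.] [ 0.7626 -0.235 ]
```

No third ring anywhere. The cap is at (.432,-.1633), so I'll grasp it.

In the tool's units: 0.1225 m is 6.125, 0.05 m is 2.5.

```bash
python3 drive.py '{"motion":[[1, -0.3, -0.39, 2.5, 0, 0, 0], [1, -0.3, -0.39, 4.5, 0, 0, 0], [1, -0.3, -0.39, 5.75, 0, 0, 0], [1, -0.3, -0.39, 6.125, 0, 0, 0], [1, -0.3, -0.39, 6.125, 0, 0, 0], [1, -0.3, -0.39, 6.125, 0, 0, 0]]}';python3 - <<'E'
from h import *
from plant import r
o=r.get_obs();print(o["ee_pos"],tool((.432,-.1633,.025),o))
E
```

```text
clock: 19.38
ee_pos: [0.4308, -0.1643, 0.0241]
eef_rot: [2.22, 2.22, 0.002]
contact_force: [-0.1, -0.0, 0.6]
width: 1.005
grip_force: 0.0
[ 0.4308 -0.1643  0.0241] [ 0.001   0.0012 -0.0009]
```

In the tool's units: 0.001 m is 0.05.

```bash
python3 drive.py '{"motion":[[0.75, 0.05, 0.05, 0, 0, 0, 0], [0, 0.05, 0.05, 0, 0, 0, 0], [0, 0.05, 0.05, 0, 0, 0, 0], [0, 0.05, 0.05, 0, 0, 0, 0], [0, 0.05, 0.05, 0, 0, 0, 0]]}'; python3 drive.py '{"motion":[[0, 0, 0, -2.5, 0, 0, 0], [0, 0, 0, -5, 0, 0, 0], [0, 0, 0, -7, 0, 0, 0], [0, 0, 0, -7, 0, 0, 0], [0, 0, 0, -7, 0, 0, 0]]}'
python3 - <<'E'
from h import *
from plant import r
o=r.get_obs();m=r.camera_model("wrist");im=r.read_camera("wrist");cv2.imwrite("pics/c2.png",im)
h=cv2.cvtColor(im,cv2.COLOR_BGR2HSV);w=np.zeros(h.shape[:2],np.uint8);w[180:380,200:360]=((h[...,1]<60)&(h[...,2]>110))[180:380,200:360]
c,_=cv2.findContours(w,cv2.RETR_EXTERNAL,cv2.CHAIN_APPROX_NONE);c=max(c,key=cv2.contourArea)
z=o["ee_pos"][2]-.0245+.036
e=cv2.fitEllipse(np.array([plane(m,q[0],z)[:2]*1000 for q in c.astype(float)],np.float32));print(e,o["ee_pos"])
C=np.array([e[0][0]/1000,e[0][1]/1000,o["ee_pos"][2]]);print("off",tool(C,o),"to post",tool((.6279,.1756,.26),o)-tool(C,o))
E
```

```text
clock: 20.0
ee_pos: [0.4316, -0.1631, 0.0242]
eef_rot: [2.22, 2.221, 0.002]
contact_force: [-1.1, 1.6, 6.6]
width: 0.66
grip_force: 62.6
clock: 20.62
ee_pos: [0.4294, -0.1627, 0.1621]
eef_rot: [-2.22, -2.221, 0.001]
contact_force: [-0.7, 0.1, -2.5]
width: 0.662
grip_force: 64.7
((429.0013732910156, -163.3243408203125), (35.67353057861328, 36.15979766845703), 3.3693504333496094) [ 0.4294 -0.1627  0.1621]
off [-0.0006 -0.0004  0.    ] to post [ 0.339   0.1988 -0.098 ]
```

```bash
python3 drive.py '{"motion":[[0, 0, 0, -2.5, 0, 0, 0], [0, 2, 1.25, -4, 0, 0, 0], [0, 4.5, 2.5, -4, 0, 0, 0], [0, 7, 4, -4, 0, 0, 0], [0, 9.5, 6, -4, 0, 0, 0], [0, 11.75, 8, -4, 0, 0, 0], [0, 13.5, 9.95, -4, 0, 0, 0], [0, 13.95, 9.95, -3.75, 0, 0, 0], [0, 13.95, 9.95, -3.75, 0, 0, 0], [0, 13.95, 9.95, -3.75, 0, 0, 0]]}'|sed -n 2p
cat > pm.py <<'E'
from h import *
from plant import r
for i in range(2):
    o=r.get_obs();m=r.camera_model("wrist");im=r.read_camera("wrist");cv2.imwrite("pics/pm.png",im)
    h=cv2.cvtColor(im,cv2.COLOR_BGR2HSV);x,y=proj(m,(.6279,.1756,.159)).astype(int)
    for val,z in [(115,.155),(135,.155),(150,.157)]:
        mk=((h[...,1]<60)&(h[...,2]>val)).astype(np.uint8);w=np.zeros_like(mk);a,b=max(0,y-48),max(0,x-48);w[a:y+48,b:x+48]=mk[a:y+48,b:x+48]
        n,l,st,ce=cv2.connectedComponentsWithStats(w);j=l[y,x]
        if j==0: continue
        c,_=cv2.findContours((l==j).astype(np.uint8),cv2.RETR_EXTERNAL,cv2.CHAIN_APPROX_NONE)
        P=np.array([plane(m,q[0],z)[:2]*1000 for q in c[0].astype(float)],np.float32);print(val,cv2.fitEllipse(P)[:2],cv2.minEnclosingCircle(P))
    print(o["ee_pos"],x,y)
E
python3 pm.py
```

```text
ee_pos: [0.6282, 0.1135, 0.2367]
115 ((626.145751953125, 175.86032104492188), (53.66450500488281, 53.91957473754883)) ((626.1105346679688, 176.1766815185547), 27.53240203857422)
135 ((626.1065673828125, 175.74533081054688), (53.164794921875, 53.33401107788086)) ((626.0284423828125, 175.7374725341797), 27.076377868652344)
150 ((626.1627807617188, 175.782470703125), (52.345645904541016, 52.44905471801758)) ((626.0844116210938, 175.68861389160156), 26.635986328125)
[0.6282 0.1135 0.2367] 283 122
115 ((626.0147705078125, 175.86972045898438), (53.72404861450195, 53.85421371459961)) ((625.826904296875, 176.03765869140625), 27.506650924682617)
135 ((626.0499877929688, 175.76780700683594), (53.12366485595703, 53.34103775024414)) ((625.9175415039062, 175.92250061035156), 27.082090377807617)
150 ((626.074951171875, 175.8406524658203), (52.268760681152344, 52.4340934753418)) ((626.064453125, 175.72128295898438), 26.614925384521484)
[0.6286 0.1134 0.2374] 283 122
```

Run:
```python
from h import *
from plant import r
o=r.get_obs();m=r.camera_model("wrist");im=r.read_camera("wrist");cv2.imwrite("pics/pm2.png",im)
x,y=proj(m,(.6279,.1756,.159)).astype(int);a,b=y-60,x-60
g=cv2.resize(cv2.cvtColor(im[a:a+120,b:b+120],cv2.COLOR_BGR2GRAY),None,fx=4,fy=4,interpolation=cv2.INTER_CUBIC)
for lo,hi,z in [(76,100,.159),(104,128,.155),(150,200,.123),(200,250,.115)]:
    c=cv2.HoughCircles(g,cv2.HOUGH_GRADIENT_ALT,1.2,5,param1=150,param2=.6,minRadius=lo,maxRadius=hi)
    if c is None: print(lo,None);continue
    for q in c[0][:3]:
        p=(b+(q[0]+.5)/4-.5,a+(q[1]+.5)/4-.5);e=plane(m,p,z);print(lo,p,"R",q[2]/4,e[:2]*1000,"mm R",np.linalg.norm(plane(m,(p[0]+q[2]/4,p[1]),z)-e)*1000)
print(o["ee_pos"],x,y)
cv2.imwrite("pics/pmz.png",cv2.resize(g,(600,600)))
```

```text
76 (np.float64(282.82500076293945), np.float64(121.92499923706055)) R 22.680935 [628.1516 176.1987] mm R 13.494014620450814
104 (np.float64(284.0250015258789), np.float64(116.82500076293945)) R 29.313616 [628.8722 179.0897] mm R 17.706445702066645
104 (np.float64(280.125), np.float64(106.92499923706055)) R 29.304972 [626.542  184.8337] mm R 17.570082077800933
104 (np.float64(291.2249984741211), np.float64(114.42499923706055)) R 30.153381 [633.2157 180.4805] mm R 18.179745216979526
150 (np.float64(278.92499923706055), np.float64(120.125)) R 44.251076 [625.3326 176.54  ] mm R 30.841069936231154
150 (np.float64(283.125), np.float64(120.125)) R 40.969746 [628.2602 176.5344] mm R 28.553630623584265
150 (np.float64(281.0250015258789), np.float64(117.42499923706055)) R 40.18764 [626.8034 178.3577] mm R 27.95177771940237
200 None
[0.6288 0.1136 0.2378] 282 122
```

View pics/pmz.png

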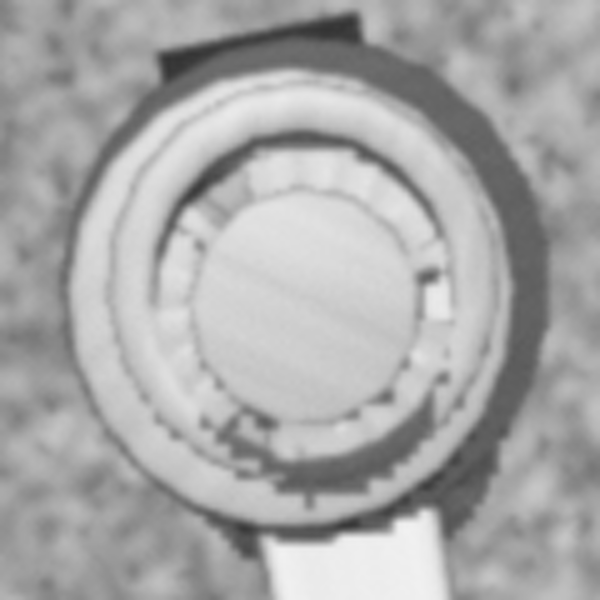

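The last view shows the core disc of the post top cleanly, centred at (305,307), with plate_d and plate_b lying concentric beneath it. The post axis is at (.628,.176). Next I'll hover the cap over it.

In the tool's units: 0.063 m is 3.15, 0.048 m is 2.4.

```bash
python3 drive.py '{"motion":[[0, 2, 0, 0, 0, 0, 0], [0, 3.15, 0, 1, 0, 0, 0], [0, 3.15, 0, 2, 0, 0, 0], [0, 3.15, 0, 2.4, 0, 0, 0], [0, 3.15, 0, 2.4, 0, 0, 0], [0, 3.15, 0, 2.4, 0, 0, 0], [0, 3.15, 0, 2.4, 0, 0, 0]]}'
python3 - <<'E'
from h import *
from plant import r
o=r.get_obs();m=r.camera_model("wrist");im=r.read_camera("wrist");cv2.imwrite("pics/c3.png",im)
h=cv2.cvtColor(im,cv2.COLOR_BGR2HSV);w=np.zeros(h.shape[:2],np.uint8);w[180:380,200:360]=((h[...,1]<60)&(h[...,2]>110))[180:380,200:360]
c,_=cv2.findContours(w,cv2.RETR_EXTERNAL,cv2.CHAIN_APPROX_NONE);c=max(c,key=cv2.contourArea)
z=o["ee_pos"][2]-.0242+.036
e=cv2.fitEllipse(np.array([plane(m,q[0],z)[:2]*1000 for q in c.astype(float)],np.float32));print(e,o["ee_pos"],o["joints"],o["torque"])
print(tool((.6284,.1766,.176),o))
E
```

```text
clock: 22.95
ee_pos: [0.6302, 0.1784, 0.1909]
eef_rot: [2.222, 2.22, 0.002]
contact_force: [-0.3, 0.3, -1.3]
width: 0.655
grip_force: 64.8
((629.7584838867188, 177.96810913085938), (35.60791015625, 36.062435150146484), 9.28715991973877) [0.6302 0.1784 0.1909] [-0.3277  0.4406 -0.0146  1.6336  0.0074  1.0656 -0.3455] [ 0.046  -0.0548 -0.03  ]
[-0.0018 -0.0018  0.0149]
```

```bash
python3 drive.py '{"motion":[[0, -0.05, -0.05, 0.15, 0, 0, 0], [0, -0.05, -0.05, 0.15, 0, 0, 0], [0, -0.05, -0.05, 0.15, 0, 0, 0]]}'|egrep "ee_pos|contact"; python3 drive.py '{"motion":[[0, 0, 0, 0, 0, 0, 0]]}'|egrep "ee_pos|contact";python3 drive.py '{"motion":[[0, 0, 0, 0, 0, 0, 0]]}'|egrep "ee_pos|contact"
```

```text
ee_pos: [0.6283, 0.178, 0.1868]
contact_force: [0.3, 0.6, -1.4]
ee_pos: [0.6284, 0.1781, 0.1869]
contact_force: [0.7, 0.0, -0.9]
ee_pos: [0.6284, 0.178, 0.1869]
contact_force: [-0.2, 0.6, -0.9]
```

Settled. Now -1.4 mm in tool x, then lower in small steps.

```bash
python3 drive.py '{"motion":[[0, -0.07, 0, 0.15, 0, 0, 0], [0, -0.07, 0, 0.3, 0, 0, 0], [0, -0.07, 0, 0.3, 0, 0, 0]]}'|egrep "ee_pos|contact"; python3 drive.py '{"motion":[[0, 0, 0, 0.15, 0, 0, 0], [0, 0, 0, 0.15, 0, 0, 0]]}'|egrep "ee_pos|contact";python3 drive.py '{"motion":[[0, 0, 0, 0.1, 0, 0, 0], [0, 0, 0, 0.1, 0, 0, 0]]}'|egrep "ee_pos|contact"
```

```text
ee_pos: [0.628, 0.1764, 0.1802]
contact_force: [0.4, 0.5, -1.6]
ee_pos: [0.6281, 0.1765, 0.1775]
contact_force: [-0.1, -0.1, -1.6]
ee_pos: [0.6286, 0.1766, 0.1764]
contact_force: [-1.2, -0.0, 1.2]
```

Lugs touch at rim about 49 mm, on the lands. Turning anticlockwise (tool rz negative) with light contact.

```bash
cat > st.py <<'E'
from h import *
from plant import r
o=r.get_obs();print("pos",o["ee_pos"],"F",o["contact_force"],"T",o["torque"],"yaw",np.degrees(np.arctan2(*R.from_rotvec(o["eef_rot"]).as_matrix()[[1,0],1])),"j7",o["joints"][6],"w",o["width"])
E
python3 drive.py '{"motion":[[0, 0, 0, 0.025, 0, 0, -2], [0, 0, 0, 0.025, 0, 0, -4], [0, 0, 0, 0.025, 0, 0, -6]]}'>/dev/null; python3 st.py; python3 drive.py '{"motion":[[0, 0, 0, 0, 0, 0, -2], [0, 0, 0, 0, 0, 0, -4], [0, 0, 0, 0, 0, 0, -6]]}'>/dev/null; python3 st.py
```

```text
pos [0.629  0.1769 0.1764] F [-0.4902 -0.8309  1.2752] T [-0.0585  0.1804 -0.0298] yaw 17.372445697253504 j7 -0.06157570660948705 w 0.6559748901117679
pos [0.6288 0.1769 0.1763] F [-0.9607  1.1868  2.1037] T [-0.0355  0.1999  0.0035] yaw 34.55793237578054 j7 0.2167353673368571 w 0.6611762596309566
```

In the tool's units: -0.2 rad is -4.

```bash
for i in 1 2; do python3 drive.py '{"motion":[[0, 0, 0, 0, 0, 0, -2], [0, 0, 0, 0, 0, 0, -4], [0, 0, 0, 0, 0, 0, -4]]}'>/dev/null; python3 st.py; done
```

```text
pos [0.6286 0.1768 0.1763] F [-2.0001 -1.6528  3.2457] T [-0.0698  0.3813  0.0956] yaw 45.78744893597331 j7 0.39843182893158413 w 0.6550852695959741
pos [0.6284 0.1766 0.1762] F [-1.7583 -0.7539  5.34  ] T [-0.1777  0.6203  0.0442] yaw 57.16848017489481 j7 0.5827130404080793 w 0.661978830737518
```

```bash
for i in 1 2 3; do python3 drive.py '{"motion":[[0, 0, 0, -0.01, 0, 0, -1.6], [0, 0, 0, -0.01, 0, 0, -3], [0, 0, 0, -0.01, 0, 0, -3]]}'>/dev/null; python3 st.py; done
```

```text
pos [0.6283 0.1765 0.1762] F [-3.2627  0.14    5.3308] T [-0.2232  0.6251  0.0784] yaw 65.73925545360301 j7 0.721475851257859 w 0.6592785808007811
pos [0.6279 0.1765 0.1759] F [-3.072  -1.0382  4.5204] T [-0.2053  0.7632 -0.0231] yaw 74.32303540563281 j7 0.8603137232041116 w 0.658811186452916
pos [0.6282 0.176  0.1748] F [-2.0673  0.0256 -0.6675] T [-0.0996  0.1481  0.0033] yaw 82.90572648326668 j7 0.9993603614886403 w 0.6567741405136216
```

The vertical force vanished and the TCP sank, so the lugs seem to be at the gap. Turning a bit more to the stop while lowering gently.

```bash
python3 drive.py '{"motion":[[0, 0, 0, 0.05, 0, 0, -1], [0, 0, 0, 0.05, 0, 0, -1]]}'>/dev/null; python3 st.py; python3 drive.py '{"motion":[[0, 0, 0, 0.1, 0, 0, 0], [0, 0, 0, 0.1, 0, 0, 0]]}'>/dev/null; python3 st.py
```

```text
pos [0.6283 0.1759 0.1739] F [-0.1421 -0.0886 -1.7666] T [-0.1388  0.0696  0.0357] yaw 85.77937984175679 j7 1.0456366513845428 w 0.6598707306124656
pos [0.6284 0.1759 0.1724] F [-0.0236 -1.1745 -1.3831] T [-0.2359  0.029  -0.0245] yaw 85.87468987445288 j7 1.0466195407730083 w 0.6585568001461829
```

In the tool's units: 0.002 m is 0.1.

```bash
python3 drive.py '{"motion":[[0, 0, 0, 0.1, 0, 0, 0], [0, 0, 0, 0.1, 0, 0, 0]]}'>/dev/null; python3 st.py; python3 drive.py '{"motion":[[0, 0, 0, 0.05, 0, 0, 0], [0, 0, 0, 0.05, 0, 0, 0]]}'>/dev/null; python3 st.py
```

```text
pos [0.6285 0.1759 0.1709] F [-0.6006 -2.4739  0.4892] T [-0.5123  0.0885 -0.0007] yaw 85.90221982777378 j7 1.0465787096763004 w 0.6560055262377863
pos [0.6286 0.176  0.1703] F [-1.3726 -3.3819  2.1444] T [-0.7222  0.3441 -0.0872] yaw 85.91136954082874 j7 1.04648194708472 w 0.6602938904813218
```

Rim is about 43 mm: it has dropped into the thread. I'll let go briefly so it centres, regrip, then screw clockwise with 3.3 mm/rad of descent.

In the tool's units: 0.0016 m is 0.08, 0.0012 m is 0.06, 0.48 rad is 9.6.

```bash
python3 drive.py '{"motion":[[0.8, 0, 0, 0, 0, 0, 0], [0.8, 0, 0, 0, 0, 0, 0], [0.8, 0, 0, 0, 0, 0, 0], [0, 0, 0, 0, 0, 0, 0], [0, 0, 0, 0, 0, 0, 0], [0, 0, 0, 0, 0, 0, 0], [0, 0, 0, 0, 0, 0, 0]]}'>/dev/null; python3 st.py; python3 drive.py '{"motion":[[0, 0, 0, 0.02, 0, 0, 2.4], [0, 0, 0, 0.04, 0, 0, 4.8], [0, 0, 0, 0.06, 0, 0, 7.2], [0, 0, 0, 0.08, 0, 0, 9.6], [0, 0, 0, 0.08, 0, 0, 9.6]]}'>/dev/null; python3 st.py
```

```text
pos [0.6288 0.1757 0.1707] F [-3.0751 -2.5651  5.0164] T [-0.6581  0.4191 -0.0388] yaw 85.89739754114856 j7 1.04657209220414 w 0.6576750994387506
pos [0.6292 0.1753 0.1698] F [-1.165  -3.192   6.4389] T [-0.7088  0.3901 -0.0755] yaw 58.345699726980286 j7 0.6017810216427364 w 0.6539526003608598
```

```bash
for i in 1 2; do python3 drive.py '{"motion":[[0, 0, 0, 0.02, 0, 0, 2.4], [0, 0, 0, 0.04, 0, 0, 4.8], [0, 0, 0, 0.06, 0, 0, 7.2], [0, 0, 0, 0.06, 0, 0, 7.2]]}'>/dev/null; python3 st.py; done
```

```text
pos [0.6293 0.1753 0.1686] F [-2.1548 -3.8067  7.5469] T [-0.7861  0.536  -0.0551] yaw 37.72450208993026 j7 0.2687186716545565 w 0.6556591041379193
pos [0.6293 0.1755 0.1675] F [-1.4578 -3.3194  7.6683] T [-0.7517  0.4594 -0.0276] yaw 17.10432121704771 j7 -0.06428843579959262 w 0.6561089035408717
```

```bash
for i in 1 2 3; do python3 drive.py '{"motion":[[0, 0, 0, 0.02, 0, 0, 2.4], [0, 0, 0, 0.04, 0, 0, 4.8], [0, 0, 0, 0.04, 0, 0, 4.8]]}'>/dev/null; python3 st.py; done
```

```text
pos [0.6292 0.1752 0.1664] F [-1.9364 -4.7075  6.0342] T [-0.7324  0.3961 -0.0315] yaw 3.3502431730913593 j7 -0.2860198059348522 w 0.6631218109695944
pos [0.6291 0.1745 0.1663] F [-3.2404 -4.725   9.98  ] T [-1.0067  0.7851 -0.0121] yaw -10.423763425929213 j7 -0.5075554372300705 w 0.6586720110509858
pos [0.6294 0.1753 0.1663] F [-3.8594 -3.8482 10.572 ] T [-0.8787  0.8583 -0.2172] yaw -24.201351305042127 j7 -0.7296381095917678 w 0.6593627467905789
```

```bash
for i in 1 2; do python3 drive.py '{"motion":[[0, 0, 0, -0.01, 0, 0, 1.2], [0, 0, 0, -0.01, 0, 0, 2], [0, 0, 0, -0.01, 0, 0, 2]]}'>/dev/null; python3 st.py; done
```

```text
pos [0.6297 0.1751 0.1663] F [-2.4172 -3.6765 10.2534] T [-0.8421  0.7199  0.0865] yaw -29.823900454964676 j7 -0.8202391286801605 w 0.6594529261750067
pos [0.6298 0.175  0.1663] F [-2.2596 -4.6888  9.2593] T [-0.8203  0.6038  0.1483] yaw -35.55384240699957 j7 -0.9123002530119909 w 0.6546481063631627
```

```bash
for i in 1 2; do python3 drive.py '{"motion":[[0, 0, 0, 0, 0, 0, 1.6], [0, 0, 0, 0, 0, 0, 2]]}'>/dev/null; python3 st.py; python3 -c "
from plant import r
o=r.get_obs();print(o['joint_torque'][6],o['dq'][6])
m=r.camera_model('wrist');im=r.read_camera('wrist');import cv2;cv2.imwrite('pics/t$i.png',im)"; done
python3 - <<'E'
import cv2,numpy as np
# does the cap turn with the gripper? compare the cap region in the gripper's own view, before/after
a,b=[cv2.imread(f"pics/{n}.png",0)[215:345,210:355].astype(float) for n in("t1","t2")]
c=cv2.imread("pics/c3.png",0)[215:345,210:355].astype(float)
print(abs(a-b).mean(),abs(a-c).mean())
E
```

```text
pos [0.6296 0.175  0.1663] F [-1.8389 -4.2918 10.3766] T [-0.7871  0.8311  0.5923] yaw -41.218845253820014 j7 -1.003786629366304 w 0.6579394362540724
-0.5986080318689346 -0.12952927909565712
pos [0.6292 0.1749 0.1663] F [-2.5733 -5.3048 10.6416] T [-1.04    0.979   0.4929] yaw -46.78652725580166 j7 -1.094454538842468 w 0.6597328899056374
-0.35064205527305603 -0.17867370006620623
5.02657824933687 17.244615384615386
```

Turning now meets 0.6 N·m of resistance with no further sinking, so it is probably seated. I'll release, then check its height by touching the top with shut fingers (seated means contact at TCP ≈ .191, dropped-only ≈ .196).

In the tool's units: -0.055 m is -2.75, -0.04 m is -2.

```bash
python3 drive.py '{"motion":[[1, 0, 0, 0, 0, 0, 0], [1, 0, 0, 0, 0, 0, 0], [1, 0, 0, 0, 0, 0, 0], [1, 0, 0, -2, 0, 0, 0], [0, 0, 0, -2.75, 0, 0, 0], [0, 0, 0, -2.75, 0, 0, 0], [0, 0, 0, -2.75, 0, 0, 0], [0, 0, 0, -2, 0, 0, 0], [0, 0, 0, -1.7, 0, 0, 0], [0, 0, 0, -1.7, 0, 0, 0]]}'>/dev/null; python3 st.py; for i in 1 2 3 4 5; do python3 drive.py '{"motion":[[0, 0, 0, 0.075, 0, 0, 0], [0, 0, 0, 0.075, 0, 0, 0]]}'|egrep 'ee_pos|contact'; done
```

```text
pos [0.6272 0.1762 0.1958] F [-0.4475 -0.211  -0.8064] T [-0.0275 -0.028   0.0127] yaw -46.98247817047311 j7 -1.1011961490618571 w 0.0007390852803706098
ee_pos: [0.6286, 0.1766, 0.1967]
contact_force: [0.1, 0.4, -0.5]
ee_pos: [0.6284, 0.1765, 0.195]
contact_force: [0.3, 0.1, 1.0]
ee_pos: [0.6283, 0.1765, 0.1933]
contact_force: [-0.1, -0.1, 0.0]
ee_pos: [0.6282, 0.1765, 0.1917]
contact_force: [-0.1, -0.2, 0.1]
ee_pos: [0.6284, 0.1766, 0.1914]
contact_force: [-2.4, -0.2, 4.0]
```

Contact at TCP .1914 puts the rim at ≈ 38.4 mm, consistent with seated. One confirming regrip and clockwise nip with no side preload.

```bash
python3 drive.py '{"motion":[[0, 0, 0, -1.5, 0, 0, 0], [1, 0, 0, -2.5, 0, 0, 0], [1, 0, 0, -2.5, 0, 0, 0], [1, 0, 0, -2.5, 0, 0, 0], [1, 0, 0, -0.5, 0, 0, 0], [1, 0, 0, 1, 0, 0, 0], [1, 0, 0, 1.1, 0, 0, 0], [1, 0, 0, 1.1, 0, 0, 0]]}'>/dev/null; python3 st.py; python3 drive.py '{"motion":[[0.8, 0, 0, 0, 0, 0, 0], [0, 0, 0, 0, 0, 0, 0], [0, 0, 0, 0, 0, 0, 0], [0, 0, 0, 0, 0, 0, 0], [0, 0, 0, 0, 0, 0, 0]]}'>/dev/null; python3 st.py; for i in 1 2 3 4; do python3 drive.py '{"motion":[[0, 0, 0, 0.015, 0, 0, 2], [0, 0, 0, 0.015, 0, 0, 3], [0, 0, 0, 0.015, 0, 0, 3]]}'>/dev/null; python3 st.py; done
```

```text
pos [0.6285 0.1766 0.1684] F [ 0.1961  0.039  -0.0661] T [ 0.0137 -0.0046  0.0108] yaw -46.980413074724645 j7 -1.0972307206872518 w 1.0030596554034577
pos [0.6308 0.1756 0.1714] F [ 1.118 -1.594  6.017] T [-0.5492 -0.0679  0.0812] yaw -47.033878481107685 j7 -1.0970744965430128 w 0.6524283522387023
pos [0.6296 0.1761 0.1715] F [-2.4221 -2.9681  7.906 ] T [-0.5121  0.4569  0.5468] yaw -55.448796931799144 j7 -1.2336203400078587 w 0.6522851872368203
pos [0.6306 0.1762 0.1713] F [-1.1593 -0.448   7.9174] T [-0.6228 -0.0332 -0.2954] yaw -64.2892942939292 j7 -1.3745990522699878 w 0.6521459492940226
pos [0.6323 0.1772 0.1723] F [ 2.2829 -0.6034  9.7112] T [-0.2053 -0.0399 -0.0917] yaw -72.8392784865585 j7 -1.5116433688941724 w 0.6539189774335964
pos [0.6327 0.1757 0.1733] F [-0.6203 -3.3188 15.1794] T [-0.6903  0.197   0.0293] yaw -81.45424234979996 j7 -1.6489519494667468 w 0.6553116924984499
```

The torque shows stick-slip in the grip with no sinking, so the cap is tight. Releasing, backing off and touching the top once more.

In the tool's units: -0.055 m is -2.75, -0.04 m is -2.

```bash
python3 drive.py '{"motion":[[1, 0, 0, 0, 0, 0, 0], [1, 0, 0, 0, 0, 0, 0], [1, 0, 0, 0, 0, 0, 0], [1, 0, 0, -2, 0, 0, 0], [0, 0, 0, -2.75, 0, 0, 0], [0, 0, 0, -2.75, 0, 0, 0], [0, 0, 0, -2.75, 0, 0, 0], [0, 0, 0, -2, 0, 0, 0], [0, 0, 0, -1.45, 0, 0, 0], [0, 0, 0, -1.45, 0, 0, 0]]}'>/dev/null; python3 st.py; for i in 1 2 3 4 5; do python3 drive.py '{"motion":[[0, 0, 0, 0.05, 0, 0, 0], [0, 0, 0, 0.05, 0, 0, 0]]}'|egrep 'ee_pos|contact'; done
```

```text
pos [0.6275 0.1764 0.1943] F [ 0.3275 -0.13   -0.264 ] T [-0.0426  0.0412  0.0188] yaw -81.35174796947922 j7 -1.655375671073313 w -0.0030891063088760704
ee_pos: [0.6281, 0.1764, 0.1946]
contact_force: [-0.4, 0.0, 0.4]
ee_pos: [0.6283, 0.1765, 0.1941]
contact_force: [0.1, 0.0, -0.3]
ee_pos: [0.6285, 0.1767, 0.1936]
contact_force: [0.0, -0.4, 1.5]
ee_pos: [0.6287, 0.1768, 0.1935]
contact_force: [-2.1, 0.5, 5.4]
ee_pos: [0.6289, 0.1769, 0.1934]
contact_force: [-2.3, -1.0, 8.7]
```

The touch now comes at .1935, which is 2 mm higher than before. I'll back off and measure the cap from the wrist camera (centre and roundness of its top disc), and probe the two sides for tilt.

In the tool's units: 0.02 m is 1, -0.01 m is -0.5.

```bash
python3 drive.py '{"motion":[[0, 0, 0, -0.5, 0, 0, 0], [0, 1, 0, -0.5, 0, 0, 0], [0, 1, 0, -0.15, 0, 0, 0], [0, 1, 0, -0.15, 0, 0, 0]]}'|egrep 'ee_pos|contact'; for i in 1 2 3 4; do python3 drive.py '{"motion":[[0, 0, 0, 0.05, 0, 0, 0], [0, 0, 0, 0.05, 0, 0, 0]]}'|egrep 'ee_pos|contact'; done; echo other; python3 drive.py '{"motion":[[0, 0, 0, -0.5, 0, 0, 0], [0, -2, 0, -0.5, 0, 0, 0], [0, -2, 0, -0.2, 0, 0, 0], [0, -2, 0, -0.2, 0, 0, 0]]}'|egrep 'ee_pos|contact'; for i in 1 2 3 4; do python3 drive.py '{"motion":[[0, 0, 0, 0.05, 0, 0, 0], [0, 0, 0, 0.05, 0, 0, 0]]}'|egrep 'ee_pos|contact'; done
```

```text
ee_pos: [0.6478, 0.1795, 0.1936]
contact_force: [0.4, -0.6, 1.0]
ee_pos: [0.6479, 0.1795, 0.1935]
contact_force: [-0.4, 0.8, 2.8]
ee_pos: [0.6482, 0.1797, 0.1932]
contact_force: [-0.5, -0.9, 4.8]
ee_pos: [0.6489, 0.1798, 0.193]
contact_force: [0.4, -0.2, 7.3]
ee_pos: [0.6495, 0.18, 0.1928]
contact_force: [0.1, 0.1, 8.2]
other
ee_pos: [0.6077, 0.1735, 0.1939]
contact_force: [0.7, 0.3, -0.4]
ee_pos: [0.6086, 0.1737, 0.1936]
contact_force: [-2.6, -0.5, 4.7]
ee_pos: [0.6086, 0.1738, 0.1935]
contact_force: [-3.6, -0.5, 8.2]
ee_pos: [0.6086, 0.1739, 0.1934]
contact_force: [-5.9, -0.6, 11.3]
ee_pos: [0.6086, 0.1739, 0.1932]
contact_force: [-6.9, -1.0, 14.2]
```

Level along world x. Now probing along y.

```bash
python3 drive.py '{"motion":[[0, 0, 0, -0.6, 0, 0, 0], [0, 1, 0.9, -0.6, 0, 0, 0], [0, 1, 0.9, -0.3, 0, 0, 0], [0, 1, 0.9, -0.3, 0, 0, 0]]}'|egrep 'ee_pos|contact'; for i in 1 2 3 4; do python3 drive.py '{"motion":[[0, 0, 0, 0.05, 0, 0, 0], [0, 0, 0, 0.05, 0, 0, 0]]}'|egrep 'ee_pos|contact'; done; echo other; python3 drive.py '{"motion":[[0, 0, 0, -0.5, 0, 0, 0], [0, 0, -1.8, -0.5, 0, 0, 0], [0, 0, -1.8, -0.2, 0, 0, 0], [0, 0, -1.8, -0.2, 0, 0, 0]]}'|egrep 'ee_pos|contact'; for i in 1 2 3 4; do python3 drive.py '{"motion":[[0, 0, 0, 0.05, 0, 0, 0], [0, 0, 0, 0.05, 0, 0, 0]]}'|egrep 'ee_pos|contact'; done
```

```text
ee_pos: [0.63, 0.1589, 0.1946]
contact_force: [-0.7, -0.4, -0.5]
ee_pos: [0.6305, 0.1595, 0.1949]
contact_force: [-0.1, -0.7, 0.5]
ee_pos: [0.631, 0.1589, 0.1943]
contact_force: [0.1, -1.2, -0.3]
ee_pos: [0.6312, 0.1588, 0.1935]
contact_force: [0.1, 0.5, 0.3]
ee_pos: [0.6315, 0.1586, 0.1932]
contact_force: [-1.0, -1.5, 4.4]
other
ee_pos: [0.6249, 0.1941, 0.1952]
contact_force: [0.3, -0.5, 1.4]
ee_pos: [0.626, 0.193, 0.1952]
contact_force: [-0.3, 0.8, 0.7]
ee_pos: [0.6257, 0.1941, 0.1942]
contact_force: [-0.6, -0.6, -0.1]
ee_pos: [0.6259, 0.1945, 0.1936]
contact_force: [-0.8, -0.4, 2.2]
ee_pos: [0.626, 0.1948, 0.1933]
contact_force: [-1.4, 1.1, 4.4]
```

The cap is level but sits at rim ≈ 40.5 mm, so the confirming nip changed something. I'll back off, unwind the wrist and measure the cap's centre and height by two wrist views.

Units first: shifts go in units of 20 mm and turns go in units of 0.05 rad. So -0.06 m is -3, -0.03 m is -1.5, -1.4 rad is -28.

```bash
python3 drive.py '{"motion":[[0.5, 0, 0.9, -1.5, 0, 0, 0], [1, 0, 0.9, -3, 0, 0, -3.6], [1, 0, 0.9, -3, 0, 0, -7.2], [1, 0, 0.9, -3, 0, 0, -10.8], [1, 0, 0.9, -3, 0, 0, -14.4], [1, 0, 0.9, -3, 0, 0, -18], [1, 0, 0.9, -3, 0, 0, -21.6], [1, 0, 0.9, -3, 0, 0, -25.2], [1, 0, 0.9, -3, 0, 0, -28], [1, 0, 0.9, -3, 0, 0, -28]]}' >/dev/null; python3 drive.py '{"motion":[[1, 0, 0, 0, 0, 0, 0], [1, 0, 0, 0, 0, 0, 0]]}'>/dev/null; python3 st.py
cat > capm.py <<'E'
import sys
from h import *
from plant import r
def cap(z):
    o=r.get_obs();m=r.camera_model("wrist");im=r.read_camera("wrist");cv2.imwrite(f"pics/{sys.argv[1]}.png",im);np.save(sys.argv[1]+".npy",m,allow_pickle=True)
    h=cv2.cvtColor(im,cv2.COLOR_BGR2HSV);x,y=proj(m,(.628,.176,.179)).astype(int)
    l=cv2.connectedComponents(((h[...,1]<60)&(h[...,2]>110)).astype(np.uint8))[1];j=l[y,x]
    c,_=cv2.findContours((l==j).astype(np.uint8),cv2.RETR_EXTERNAL,cv2.CHAIN_APPROX_NONE);c=c[0]
    e=cv2.fitEllipse(c);print("px",(x,y),e)
    for z in(.177,.180):print(z,cv2.fitEllipse(np.array([plane(m,q[0],z)[:2]*1000 for q in c.astype(float)],np.float32))[:2])
cap(0)
E
python3 capm.py k1
```

```text
pos [0.6283 0.1765 0.252 ] F [0.465  0.1624 0.4535] T [-0.0013  0.0284  0.0572] yaw -1.206270450985119 j7 -0.3423940428492448 w 0.9971225857229986
px (np.int64(283), np.int64(225)) ((284.91668701171875, 225.78054809570312), (53.41643142700195, 58.09952926635742), 84.90129852294922)
0.177 ((628.79541015625, 174.96481323242188), (35.657474517822266, 36.90614318847656))
0.18 ((628.804443359375, 175.98052978515625), (35.13371658325195, 36.36402130126953))
```

The cap is centred on the post, with its top near .1795. I'll regrip it, closing gently while easing up, and keep screwing clockwise while watching z.

In the tool's units: 0.081 m is 4.05, 0.079 m is 3.95.

```bash
python3 drive.py '{"motion":[[1, 0, 0, 2.5, 0, 0, 0], [1, 0, 0, 3.9, 0, 0, 0], [0.8, 0, 0, 4.05, 0, 0, 0], [0.75, 0, 0, 4.05, 0, 0, 0], [0.7, 0, 0, 4.05, 0, 0, 0], [0, 0, 0, 4.05, 0, 0, 0], [0, 0, 0, 3.95, 0, 0, 0], [0, 0, 0, 3.9, 0, 0, 0], [0, 0, 0, 3.9, 0, 0, 0]]}'>/dev/null; python3 st.py; for i in 1 2 3; do python3 drive.py '{"motion":[[0, 0, 0, 0.015, 0, 0, 2], [0, 0, 0, 0.03, 0, 0, 4], [0, 0, 0, 0.03, 0, 0, 4]]}'>/dev/null; python3 st.py; done
```

```text
pos [0.6285 0.1766 0.1742] F [0.2601 0.785  0.6302] T [ 0.0419 -0.164   0.0121] yaw -1.1399058626108034 j7 -0.3390830748768018 w 0.6514018780153131
pos [0.6295 0.1772 0.1743] F [1.8837 1.3091 0.9725] T [ 0.1543 -0.5685 -0.06  ] yaw -12.53110910680321 j7 -0.5233199923107763 w 0.6571679047085852
pos [0.6287 0.1767 0.1732] F [0.9859 1.1062 0.7453] T [ 0.1575 -0.352  -0.0176] yaw -23.91191330991771 j7 -0.7068214802823194 w 0.653333035646647
pos [0.6288 0.1767 0.1728] F [1.6183 0.9143 1.4441] T [ 0.2133 -0.3946 -0.0104] yaw -35.347483677282305 j7 -0.8909586382360197 w 0.6529550583391118
```

```bash
for i in 1 2 3 4; do python3 drive.py '{"motion":[[0, 0, 0, 0.02, 0, 0, 2], [0, 0, 0, 0.035, 0, 0, 4], [0, 0, 0, 0.035, 0, 0, 4]]}'>/dev/null; python3 st.py; done
```

```text
pos [0.6292 0.1763 0.1721] F [ 1.8611 -0.2767  0.491 ] T [ 0.018  -0.7081 -0.003 ] yaw -46.79698030295531 j7 -1.074923076133411 w 0.6553016629229319
pos [0.6291 0.1766 0.1719] F [2.4438 0.2864 4.5456] T [-0.0699 -0.5035 -0.0651] yaw -58.240240808926515 j7 -1.2587860542161018 w 0.6550210740785959
pos [0.6294 0.176  0.1718] F [2.0584 0.5229 5.8466] T [-0.05   -0.3179 -0.1528] yaw -69.77759901491392 j7 -1.4429062494248832 w 0.6515777738419909
pos [0.6301 0.1761 0.1718] F [ 1.6029 -0.3651  6.6831] T [-0.3878 -0.4557 -0.2256] yaw -81.23740610959779 j7 -1.626444739795959 w 0.6569345510644112
```

It sank 2.3 mm and bottomed at the same height as the first time (rim ≈ 38.2). Release gently and touch the top once, with no more turning.

In the tool's units: -0.05 m is -2.5, -0.04 m is -2.

```bash
python3 drive.py '{"motion":[[0, 0, 0, -0.05, 0, 0, 0], [1, 0, 0, -0.05, 0, 0, 0], [1, 0, 0, -0.05, 0, 0, 0], [1, 0, 0, -0.05, 0, 0, 0], [1, 0, 0, -2, 0, 0, 0], [0, 0, 0, -2.5, 0, 0, 0], [0, 0, 0, -2.5, 0, 0, 0], [0, 0, 0, -2.5, 0, 0, 0], [0, 0, 0, -1.3, 0, 0, 0], [0, 0, 0, -1.3, 0, 0, 0]]}'>/dev/null; python3 st.py; for i in 1 2 3 4 5 6; do python3 drive.py '{"motion":[[0, 0, 0, 0.05, 0, 0, 0], [0, 0, 0, 0.05, 0, 0, 0]]}'|egrep 'ee_pos|contact'; done
```

```text
pos [0.6266 0.1761 0.1929] F [-0.3042  0.5122 -0.3424] T [-0.015   0.0061 -0.011 ] yaw -81.35099773035705 j7 -1.6360641232143918 w 0.0027934130402085785
ee_pos: [0.6283, 0.1766, 0.1948]
contact_force: [-0.0, -0.1, 1.2]
ee_pos: [0.6284, 0.1766, 0.1938]
contact_force: [0.2, -0.4, -0.1]
ee_pos: [0.6283, 0.1765, 0.1926]
contact_force: [0.8, -0.0, 0.2]
ee_pos: [0.6283, 0.1765, 0.1915]
contact_force: [-0.4, 0.3, 0.1]
ee_pos: [0.6285, 0.1765, 0.1912]
contact_force: [-0.9, 0.1, 3.7]
ee_pos: [0.6285, 0.1765, 0.1912]
contact_force: [-2.7, -0.3, 6.9]
```

The contact repeats at .1914, so the cap is seated. I'll back away and check the lever in the scene view before handing in.

In the tool's units: -0.13 m is -6.5, -0.1 m is -5.

```bash
python3 drive.py '{"motion":[[0, 0, 0, -2.5, 0, 0, 0], [0.5, 0, 0, -5, 0, 0, 0], [0.5, -1.5, 1.5, -6.5, 0, 0, 0], [0.5, -4, 2.5, -6.5, 0, 0, 0], [0.5, -4, 2.5, -6.5, 0, 0, 0]]}'|egrep 'clock|ee_pos|contact'
python3 - <<'E'
from h import *
from plant import r
a=cv2.imread("pics/scene2.png");b=r.read_camera("scene");cv2.imwrite("pics/end.png",b)
for im in(a,b):
    n,l,st,c=cv2.connectedComponentsWithStats((im.max(2)[204:220,260:276]<85).astype(np.uint8));i=1+st[1:,4].argmax();print("knob",c[i]+[260,204],st[i,4])
s=r.camera_model("scene")
for p in[(.628,.176,.177)]:
    x,y=proj(s,p).astype(int);print("cap top px",x,y,b[y,x],b[y+12,x])
E
```

```text
clock: 55.9
ee_pos: [0.553, 0.111, 0.3182]
contact_force: [0.1, -0.5, -0.2]
knob [270.459  212.7377] 61
knob [268.6111 211.3889] 54
cap top px 308 145 [224 228 234] [35 42 53]
```

```bash
python3 -c "
from plant import r
print(r.sign_off())"
```

```text
the job is handed in; nothing more can be done
None
```

I handed the job in at about 56 s. The brake lever is in the locked notch, plate_b with plate_d on top (the only two I found) lies home on the platter, and the cap is screwed down to about 38 mm above it. A confirming nip lifted the cap about 2 mm; I screwed it back down and touched its top again to check. I did not touch the bystanders. The hand-in returned no verdict.

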